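# Hook and seat the filter cover of a dust extractor

### The arm

A 6-joint arm with a two-finger parallel gripper is mounted at the origin on the work surface. World frame = base frame: x ahead of the robot, y to its left, z up, the work surface at z = 0. Lengths are in mm, angles in degrees, forces in N, time in s.
With the tool pointing down it reaches from about 375 to 900 mm from the base axis. Payload 3.1 kg.
Tool frame: the origin (TCP) lies at the very end of the fingers, on their centre line; the grasp point (between the pads) lies 19 mm behind it; z points along the fingers, y is the direction in which the jaws open and shut (so a half turn about z gives the same grasp; the last joint's range is limited). The gripper opens to 85 mm and grips with 20 to 120 N. Pads are 22 mm wide; open, the fingers measure 114 mm over their backs; the gripper's body (76 mm by 85 mm) begins 54 mm behind the grasp point. The pads swing forward as they close: fully open they stand 13 mm farther back than shut.
Start: joints at [56.236, 30.224, 82.088, -0, 67.689, -10.227], TCP at [249.547, 572.994, 191.71] pointing down, gripper open.
Joint ranges: [-176.69, 176.69], [-43.24, 126.21], [12.49, 139.97], [-82, 262], [0, 151.66], [-163.58, 163.58]. Speed limits (degrees/s): [159.86, 159.86, 180, 180, 180, 180].

### API

Orientations are given as a 3x3 rotation matrix whose columns are the frame's x, y, z axes.
In Python, from cell import r gives the robot as it stands. The module is installed in compiled form; this text tells all that it offers.
- The arm moves only by the tool step_arm, never from a script. Its argument "moves" is a list of rows, each a list of 7 numbers: the turn, a rotation vector about the tool's x, y, z in degrees, then the shift along the tool's x, y, z in mm, then the closure, from 0 (fully open) to 1 (shut). In form: [[ax, ay, az, dx, dy, dz, fingers], ...]. A call has 1 to 20 rows; each row shifts and turns the pose as measured when the row begins, along the tool's axes as they then stand; what a row does not reach is not made up. A row lasts 1/8 s, in which the tool goes at most 62.5 mm and 10.7 degrees, less where a joint would pass 70% of its speed; a pose out of reach is approached as far as the arm can. A call with a gripper value outside its range is refused whole. The fingers move at their own pace and stop on an object; "force" is the grip in N (left out, the last holds). Time passes only in rows, so rows that do not move let the fingers close. It gives the time, the measured TCP pose, the force and the opening at its end, in the units of the state.
- r.state(): the state, without advancing time (a new reading comes with each control period).
- r.read_camera(name): name is "side" or "top" or "wrist"; returns a dict with "frame" (400x640x3 uint8, red, green, blue), "fx", "fy", "cx", "cy" (pixels), "k1" (the pictures are not rectified: a ray, as slopes to the right and down, at radius r is drawn at 1 + k1 r^2 times it, then the intrinsics apply), "rvec" (rotation vector, rad) and "tvec" (3), from world to camera coordinates, as OpenCV has them. Camera axes: x right, y down, z forward; pixel columns grow to the right and rows downward; lengths in mm; the calibration is good to about 2 mm. A picture is of the moment at which its call begins. There is no depth.
- r.job_done(): hands the job in, once; it reports no verdict.
The state is a dict: "time_s": time; "joints": joint angles; "qd": joint speeds; "effort": joint torques, N m; "ee_pos": TCP position; "orientation": TCP orientation; "wrist_force": force on the tool from outside, world axes, zero at the start; "ft_torque": the same for the moment, N m; "grip_width": opening from 0.0 (shut) to 1.0 (fully open).
Only numpy, scipy, OpenCV 4.12 (cv2) and the standard library are available. Lean on these libraries where they do the work, as an engineer would, in place of code of your own. Each camera call takes 0.05 s, during which the arm holds its last target.

### The job

The dust extractor's filter pocket is open. Pick up the white filter cover by its blue bar, hold it tilted with its blue lip down, slide the lip under the steel ledge until it meets the ledge, swing it down and press its near edge until it snaps under the orange catch and lies flush; then let go. Do it by feel: while the cover is tilted push it only lightly against the extractor (its lip cracks at 12 N), never press it with more than 45 N, and leave the other things where they are.

Things in the scene. Friction and masses are not known exactly. Their poses are not given: they have to be found in the camera images.
- extractor: Grey bench dust extractor, fixed. Origin on the bench under its pocket; x towards the steel ledge (roughly away from the robot), z up. Shell in mm: x -110 to 170, y +-85, top z 88. In its top a pocket, y +-57.5, holds a yellow filter (top z 69, x -50 to 30) that stays. Ledge, side rails, near bar and catch are one metal frame set in the shell: see ledge_edge for its hidden play.
- ledge_edge (a point): Nominal middle of the steel ledge's lower edge: extractor x 60, y 0, z 85 mm, extractor axes. Ledge 5 mm thick (top z 90), over a hollow running to x 94, down to z 50. The whole frame (ledge, rails, near bar, catch) really sits anywhere up to 10 mm nearer or farther along extractor x than all x values told here; poses do not show it, it must be felt. It holds still under less than 80 N.
- pocket_rest (a point): Nominal home of the plate's underside centre: extractor x -5, y 0, z 78 mm. Side rails (|y| 47.5 to 57.5, x up to 56, top z 78) carry the underside. Pocket from near bar (x -74.5, top z 104) to ledge edge: 134.5 mm, plate 130, with lip 144, so it only goes in tilted. Home: plate top flush with the ledge (z 90), shoulder 0 to 4.5 mm off the ledge edge, lip top 3 mm under it.
- catch_nose (a point): Nominal tip of the orange sprung catch at rest: extractor x -67, z 84 mm, mid near bar; 36 wide, 7.5 out of the bar, sloping back into it up to z 97. The cover's near edge pushes it back (2 N + 0.5 N/mm, 10 travel, damped), first touching its slope 10 to 19 mm above home (0.1 to 0.15 rad open); then it eases out over the tongue and holds it. Takes 5 to 15 N straight down on the cover's pad.
- cover_grip (a point): Centre of the blue grip bar (14 x 50 x 30 mm in cover x, y, z) on the white cover (about 0.18 kg). Cover axes: x towards its blue lip, z out of its top. From this point, in mm: plate x -50 to 80, y +-55, z -27 (underside) to -15 (top); its last 6 at the near end (tongue, x -50 to -44) only the lower 5 thick. Starts flat on the bench, left or right of the extractor.
- cover_lip (a point): Middle of the tip of the cover's lip: x 94, z -25 mm from cover_grip, cover axes. The lip continues the underside: x 80 to 94, y +-45, z -27 to -23 (4 thick). Above it the plate's end face, x 80, z -23 to -15, is the shoulder: with the cover tilted lip-down its top corner (z -15) meets the ledge's top edge (5 mm above ledge_edge), a good line to swing about.
- cover_pad (a point): Ribbed finger pad on the plate's top at the end away from the lip: x -32, z -15 mm from cover_grip, cover axes. The place to press down.
- sieve: Bystander: open round steel test sieve, 100 mm across, 32 high (origin under it).
- jar: Bystander: glass sample jar with green cap, 60 mm across, 85 high (origin under it).
- beaker: Bystander: clear beaker, 64 mm across, 75 high (origin under it).
- spatula: Bystander: steel spatula lying flat (origin under it).
- old_filter: Bystander: used yellow filter cassette 80 x 88 x 18 mm, lying flat beside the work (origin under it).
- dish: Bystander: white ceramic dish, 90 mm across, 18 high (origin under it).

How it is judged:
By the outcome, as a careful person would: the job done as asked, in the order asked, and still so for the second after the job is handed in, with the robot touching nothing.
It also fails if it takes over 64 s, if anything falls off the work surface, if the arm or the gripper's body presses on something with over 40 N, if the wrist force passes 120 N, or if a joint passes its speed limit or range.

## Working session

There is one attempt and no reset: what is moved stays moved. The work goes in short steps, Python scripts to look and compute and a tool call to move; the robot and the scene stay as the last step left them, time stands still between calls to the robot, and variables do not carry over. Pictures are saved under pics/ and viewed, and the job is handed in when it is done.

Besides the shell and the picture viewer there is one more tool, called as name(argument=value, ...), one argument or row to a line, values as JSON. step_arm: Moves the arm, as the interface text tells. Its arguments: {"type":"object","properties":{"moves":{"type":"array"},"force":{"type":"number"}},"required":["moves"]}

```bash
mkdir -p pics; ls; cat > h.py <<'E'
import numpy as np, cv2
from cell import r
def save(name,fn,crop=None,scale=1):
    c=r.read_camera(name); im=c['frame'][:,:,::-1].copy()
    c2={k:v for k,v in c.items() if k!='frame'}
    np.save('pics/'+fn+'.npy',{'im':im,**c2},allow_pickle=True)
    cv2.imwrite('pics/'+fn+'.png',im)
    return c
def load(fn): return np.load('pics/'+fn+'.npy',allow_pickle=True).item()
def crop(fn,x0,y0,w,h,s,out):
    c=load(fn); cv2.imwrite('pics/'+out+'.png',cv2.resize(c['im'][y0:y0+h,x0:x0+w],None,fx=s,fy=s,interpolation=cv2.INTER_CUBIC))
def ray(c,u,v):
    xd=(u-c['cx'])/c['fx'];yd=(v-c['cy'])/c['fy']
    x,y=xd,yd
    for _ in range(30):
        k=1+c['k1']*(x*x+y*y); x,y=xd/k,yd/k
    R=cv2.Rodrigues(np.array(c['rvec'],float))[0];t=np.array(c['tvec'],float).ravel()
    return -R.T@t, R.T@np.array([x,y,1.])
def onz(c,u,v,z):
    o,d=ray(c,u,v); return o+d*(z-o[2])/d[2]
def proj(c,P):
    R=cv2.Rodrigues(np.array(c['rvec'],float))[0];t=np.array(c['tvec'],float).ravel()
    p=np.atleast_2d(P)@R.T+t; s=p[:,:2]/p[:,2:]; k=1+c['k1']*(s**2).sum(1,keepdims=True)
    return s*k*[c['fx'],c['fy']]+[c['cx'],c['cy']]
E
python3 - <<'E'
from h import *
for n in ['side','top','wrist']:
    c=save(n,n+'0'); print(n,c['fx'],c['fy'],c['cx'],c['cy'],c['k1'],c['rvec'],c['tvec'])
print(r.state())
E
```

```text
pics
side 377.5844219405789 377.5844219405789 318.76136594244633 197.88489704940483 -0.05420491239686968 [ 2.40038334 -0.22598172  0.05956846] [-529.47031524  139.41801708 1107.6756599 ]
top 385.1724000586647 385.1724000586647 326.47773677096774 195.75920321005006 -0.022005154930365603 [ 2.10631342 -2.15595448  0.14918168] [  14.24939308  580.9997829  1227.18927436]
wrist 323.82483523345303 323.82483523345303 316.34469209710915 199.93388894000776 0.006631922243517593 [-2.41188994 -1.58187177 -0.23442827] [-624.05608833  -38.26126945  379.58112324]
{'time_s': 0.15, 'joints': array([ 5.62365685e+01,  3.02676975e+01,  8.21383910e+01,  7.09413256e-04,
        6.76892639e+01, -1.02282202e+01]), 'qd': array([-0.02172792, -0.21756498, -0.13964117, -0.0836874 ,  0.07670852,
       -0.02890094]), 'effort': array([ 1.28817181e-03, -4.42744589e+01, -1.78276420e+01, -1.14043473e-04,
        5.62172849e-03,  4.83740877e-06]), 'ee_pos': array([249.21011604, 572.5116764 , 190.95439268]), 'orientation': array([[-9.16812825e-01,  3.99316130e-01, -9.34433752e-04],
       [ 3.99317105e-01,  9.16811842e-01, -1.37715882e-03],
       [ 3.06778199e-04, -1.63573225e-03, -9.99998615e-01]]), 'wrist_force': array([-0.57961688,  1.13879707, -0.25626619]), 'ft_torque': array([ 0.03798365, -0.0219999 ,  0.00085848]), 'grip_width': 1.0025889536066719}
```

View pics/top0.png

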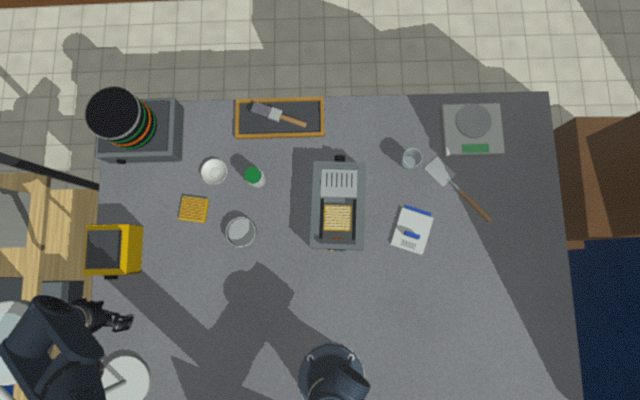

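View pics/side0.png

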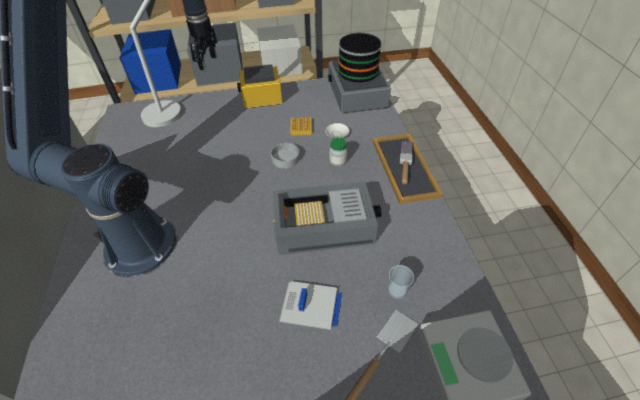

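View pics/wrist0.png

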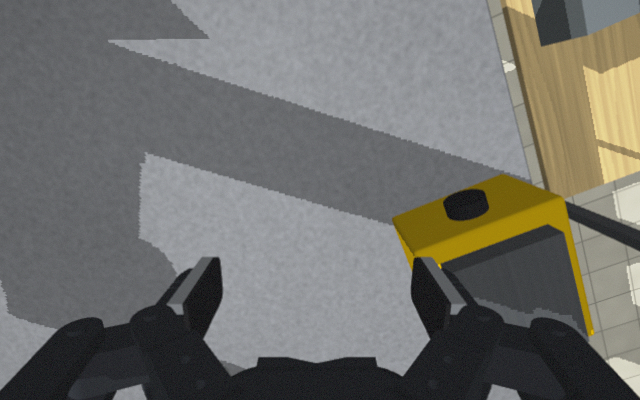

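The top view shows the extractor around (338,205), with the ledge at the top and away from the robot. The cover is at (411,230), lip up. Next I'll enlarge both.

```bash
python3 - <<'E'
from h import *
crop('top0',300,150,145,110,5.5,'t_c')
crop('side0',265,175,130,80,6,'s_ext')
crop('side0',270,270,90,70,8,'s_cov')
E
```

```text
(no output)
```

View pics/t_c.png

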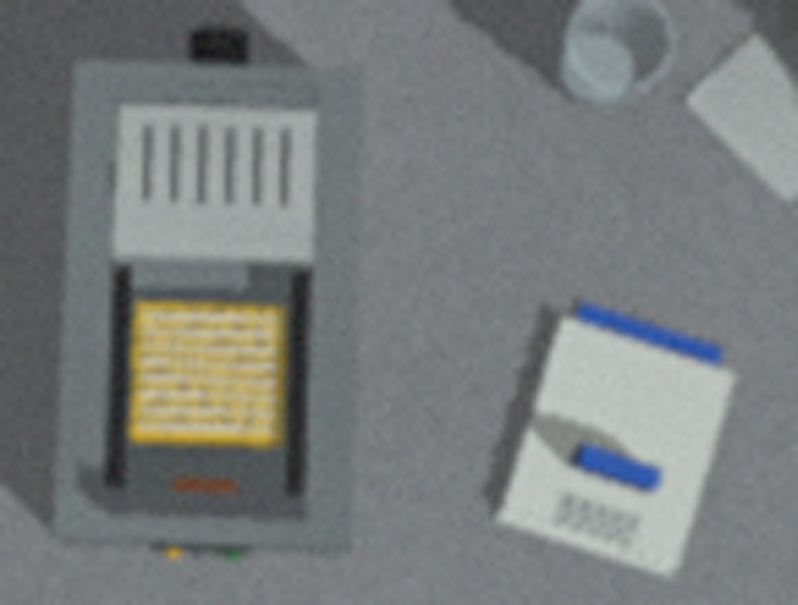

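View pics/s_ext.png

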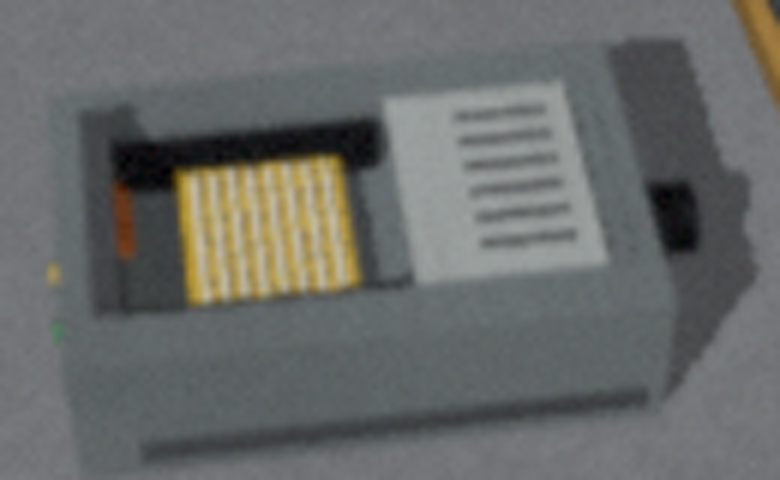

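View pics/s_cov.png

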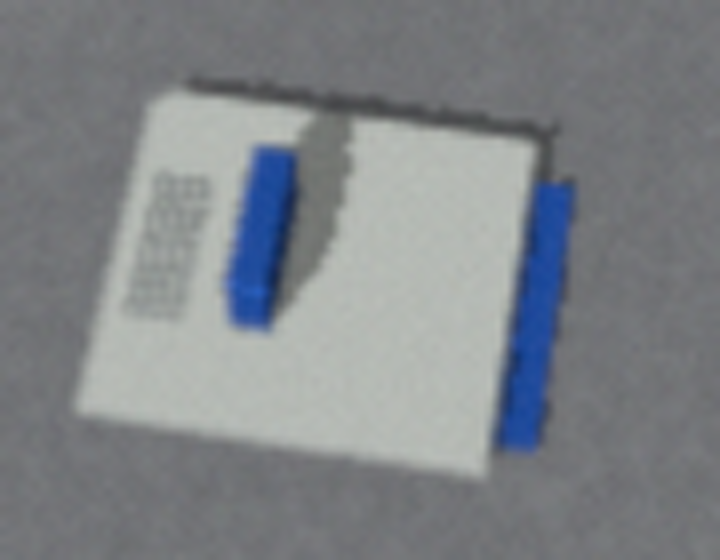

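```bash
cat > fit.py <<'E'
from h import *
from scipy.optimize import least_squares
T=load('top0');S=load('side0')
def T_(u,v): return (300+(u+.5)/5.5-.5,150+(v+.5)/5.5-.5)
def S1(u,v): return (265+(u+.5)/6-.5,175+(v+.5)/6-.5)
def S2(u,v): return (270+(u+.5)/8-.5,270+(v+.5)/8-.5)
def fit(obs,x0):
    def f(p):
        c,s=np.cos(p[2]),np.sin(p[2]);o=[]
        for cam,P,uv in obs:
            W=np.array([p[0]+c*P[0]-s*P[1],p[1]+s*P[0]+c*P[1],P[2]])
            o+=list((proj(cam,W)[0]-uv))
        return np.array(o)
    r_=least_squares(f,x0,loss='soft_l1'); print(np.round(r_.x,2),np.degrees(r_.x[2]).round(2)); print(f(r_.x).reshape(-1,2).round(1).tolist()); return r_.x
ext=[(T,(170,85,88),T_(75,62)),(T,(170,-85,88),T_(365,68)),(T,(-110,-85,88),T_(352,548)),(T,(-110,85,88),T_(57,537)),
(S,(-110,85,88),S1(50,97)),(S,(170,85,88),S1(610,42)),(S,(170,-85,88),S1(675,298)),(S,(-110,-85,88),S1(60,335))]
cov=[(T,(80,55,12),T_(562,318)),(T,(80,-55,12),T_(736,372)),(T,(-50,-55,5),T_(675,577)),(T,(-50,55,5),T_(497,520)),
(S,(-44,55,12),S2(160,90)),(S,(80,55,12),S2(545,138)),(S,(80,-55,12),S2(487,477)),(S,(-50,-55,5),S2(78,412)),
(T,(0,0,42),T_(617,462)),(S,(-7,25,42),S2(255,150)),(S,(7,25,42),S2(297,150)),(S,(-7,-25,42),S2(232,290)),(S,(7,-25,42),S2(268,292))]
if __name__=='__main__':
    for cam,z,uvs in [(T,88,[o[2] for o in ext[:4]]),(S,88,[o[2] for o in ext[4:]])]:
        print([onz(cam,*u,z)[:2].round(0).tolist() for u in uvs])
    fit(ext[:4],[600,0,0]);fit(ext[4:],[600,0,0]);fit(ext,[600,0,0])
    fit(cov[:4],[600,-200,0]);fit(cov[4:8]+cov[9:],[600,-200,0]);fit(cov,[600,-200,0])
E
python3 fit.py
```

```text
[[690.0, 41.0], [682.0, -130.0], [403.0, -112.0], [413.0, 55.0]]
[[412.0, 57.0], [693.0, 39.0], [680.0, -125.0], [401.0, -91.0]]
[ 5.1695e+02 -3.4860e+01 -6.0000e-02] -3.29
[[0.1, -0.4], [-0.2, 0.1], [0.4, 0.1], [-0.3, 0.2]]
[ 5.1677e+02 -2.7050e+01 -8.0000e-02] -4.84
[[0.6, -2.5], [-0.3, -1.0], [-0.1, 0.5], [-0.1, 3.4]]
[ 5.1639e+02 -3.3390e+01 -6.0000e-02] -3.64
[[-0.0, -0.4], [-0.3, 0.4], [-0.3, 0.5], [-1.0, 0.2], [0.1, -0.3], [-0.7, -0.3], [0.8, 1.2], [0.7, 5.9]]
[ 447.48 -276.71 -144.85] -8299.42
[[-0.0, -0.2], [-0.1, 0.1], [-0.2, 0.1], [0.4, 0.1]]
[ 446.86 -276.66 -138.57] -7939.66
[[1.1, 0.5], [-0.9, 0.9], [0.4, -1.6], [0.0, -0.2], [0.0, -0.6], [0.2, 0.2], [-1.0, -0.1], [0.1, 0.5]]
[ 447.2  -276.48 -138.57] -7939.57
[[-0.0, -0.1], [-0.1, 0.2], [-0.3, 0.2], [0.3, 0.1], [1.2, 0.5], [-0.9, 0.7], [0.5, -1.8], [0.2, -0.2], [0.8, 0.9], [0.1, -0.7], [0.3, 0.1], [-0.8, -0.1], [0.3, 0.4]]
```

```bash
cat > plan.py <<'E'
from h import *
from scipy.spatial.transform import Rotation as Ro, Slerp
def rows(pt,Rt,n,grip,p0=None,R0=None,dec=1):
    s=r.state()
    p0=s['ee_pos'] if p0 is None else p0; R0=s['orientation'] if R0 is None else R0
    sl=Slerp([0,1],Ro.from_matrix([R0,Rt])); p=np.array(p0);R=np.array(R0);out=[]
    for i in range(n):
        f=(i+1)/n; pn=p0+(pt-p0)*f; Rn=sl(f).as_matrix()
        a=Ro.from_matrix(R.T@Rn).as_rotvec(degrees=True); d=R.T@(pn-p)
        row=[round(float(x),dec) for x in (*a,*d)]+[grip]; out.append(row)
        R=R@Ro.from_rotvec(row[:3],degrees=True).as_matrix() ; p=p+ (R@Ro.from_rotvec(row[:3],degrees=True).inv().as_matrix())@np.array(row[3:6])
    print('['+',\n'.join(str(x).replace(' ','') for x in out)+']'); return p,R
def tool(yaw,tilt):
    # tool y = cover x axis, tilted lip-down by tilt; deg
    C=Ro.from_euler('ZY',[yaw,tilt],degrees=True).as_matrix()
    return np.column_stack([C[:,1],C[:,0],-C[:,2]])
E
python3 - <<'E'
from plan import *
rows(np.array([447,-277,150.]),tool(-19.5,0),15,0.0)
import fit
fit.fit(fit.ext[:7],[517,-34,-.06])
E
```

```text
[[-0.0,0.0,5.7,-34.7,-46.7,2.8,0.0],
[-0.0,0.0,5.8,-39.2,-42.9,2.8,0.0],
[-0.0,0.0,5.7,-43.3,-38.8,2.8,0.0],
[-0.0,0.0,5.7,-46.9,-34.3,2.8,0.0],
[-0.0,0.0,5.8,-50.2,-29.5,2.8,0.0],
[-0.0,0.0,5.7,-52.8,-24.3,2.8,0.0],
[-0.0,0.0,5.7,-55.0,-18.8,2.8,0.0],
[-0.0,0.0,5.7,-56.6,-13.4,2.8,0.0],
[-0.0,0.1,5.8,-57.6,-7.6,2.8,0.0],
[-0.0,-0.0,5.7,-58.2,-1.8,2.7,0.0],
[-0.1,-0.0,5.7,-58.0,4.0,2.7,0.0],
[0.0,-0.0,5.8,-57.3,9.7,2.7,0.0],
[0.0,-0.0,5.7,-56.0,15.5,2.7,0.0],
[0.0,-0.0,5.7,-54.3,21.0,2.7,0.0],
[0.0,-0.0,5.8,-51.9,26.2,2.7,0.0]]
[ 5.1675e+02 -3.4280e+01 -6.0000e-02] -3.35
[[-0.0, -0.4], [-0.3, 0.2], [0.2, 0.2], [-0.5, 0.2], [0.1, 0.0], [-0.7, -0.3], [1.1, 1.2]]
```

step_arm(
  moves=[
    [0,0,5.7,-34.7,-46.7,0,0],
    [0,0,5.8,-39.2,-42.9,0,0],
    [0,0,5.7,-43.3,-38.8,0,0],
    [0,0,5.7,-46.9,-34.3,0,0],
    [0,0,5.8,-50.2,-29.5,0,0],
    [0,0,5.7,-52.8,-24.3,0,0],
    [0,0,5.7,-55,-18.8,0,0],
    [0,0,5.7,-56.6,-13.4,0,0],
  ],
)

```text
time_s: 1.15
ee_pos: [354.0, 109.9, 190.0]
orientation: [[-0.338, 0.941, 0.004], [0.941, 0.338, 0.0], [-0.001, 0.004, -1.0]]
wrist_force: [1.0, -0.1, 0.6]
grip_width: 0.998
```

```bash
python3 - <<'E'
from h import *
save('wrist','w1'); s=r.state();print(s['ee_pos'],s['time_s'],s['qd'])
E
```

```text
[356.56587678 103.25004046 190.04242281] 1.2 [ 8.04587769  0.96791396 -2.10040402  3.39155627  0.06011301  5.19131142]
```

View pics/w1.png

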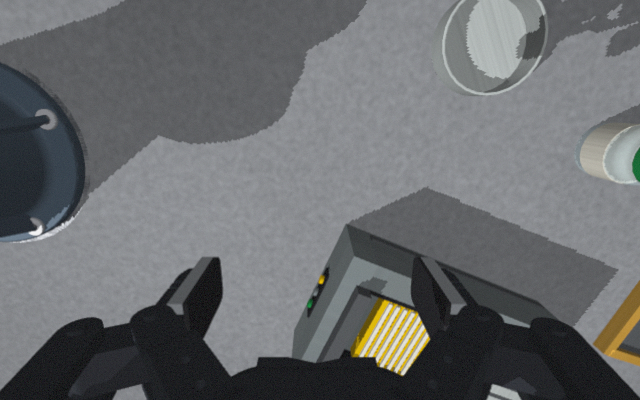

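The wrist camera sees the +tool-x side, which will be +y, so the extractor should be in view from over the cover. Continuing.

```bash
python3 - <<'E'
from plan import *
rows(np.array([447,-277,170.]),tool(-19.5,0),8,0.0)
E
```

```text
[[0.0,0.0,4.8,-48.6,-5.0,2.8,0.0],
[0.1,0.1,4.9,-48.8,-0.8,2.8,0.0],
[0.0,-0.0,4.8,-48.8,3.3,2.7,0.0],
[0.1,0.0,4.8,-48.2,7.3,2.7,0.0],
[0.0,0.1,4.9,-47.5,11.4,2.6,0.0],
[0.1,-0.0,4.8,-46.4,15.5,2.6,0.0],
[-0.0,0.0,4.9,-44.9,19.2,2.6,0.0],
[0.0,0.1,4.8,-43.1,23.0,2.6,0.0]]
```

step_arm(
  moves=[
    [0,0,4.8,-48.6,-5,2,0],
    [0,0,4.8,-48.8,-0.8,2,0],
    [0,0,4.8,-48.8,3.3,2,0],
    [0,0,4.8,-48.2,7.3,2,0],
    [0,0,4.8,-47.5,11.4,2,0],
    [0,0,4.8,-46.4,15.5,2,0],
    [0,0,4.8,-45,19.2,2,0],
    [0,0,4.8,-43,23,2,0],
    [0,0,0,0,0,0,0],
  ],
)

```text
time_s: 2.33
ee_pos: [447.2, -291.9, 175.3]
orientation: [[0.353, 0.936, 0.009], [0.936, -0.353, -0.004], [-0.001, 0.01, -1.0]]
wrist_force: [-0.2, 0.3, 0.5]
grip_width: 0.998
```

```bash
python3 - <<'E'
from plan import *
save('wrist','w2')
s=r.state();print(s['ee_pos'],s['time_s'],s['qd'])
rows(np.array([447,-277,45.]),tool(-19.5,0),3,0.0)
E
```

```text
[ 446.0766572  -289.35406213  174.98538334] 2.375 [ 1.80516216 -1.43832739  3.38547663  0.3066008   0.61762304 -0.28316552]
[[0.1,-0.0,-0.4,3.9,-1.5,43.3,0.0],
[0.2,-0.0,-0.3,4.0,-1.4,43.3,0.0],
[0.1,-0.0,-0.4,3.9,-1.2,43.4,0.0]]
```

View pics/w2.png

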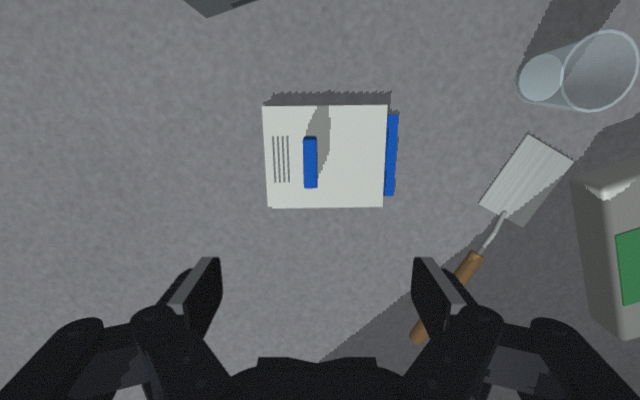

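The wrist view shows the bar at about (310,162), the plate corners at (264,105), (388,105), (383,207) and (268,207), and the lip on the right.

```bash
python3 - <<'E'
from plan import *
import fit
crop('w2',250,85,160,130,5,'w2c')
c=load('w2'); print((-cv2.Rodrigues(np.array(c['rvec']))[0].T@np.array(c['tvec'])).round(0))
o=[(c,(80,55,12),(387.5,104.5)),(c,(80,-55,12),(383,207)),(c,(-44,55,12),(272,104)),(c,(-50,-55,5),(268.5,207.5)),(c,(-50,55,5),(264,105))]
fit.fit(o,[447,-276,-.34])
for uv in [(303.5,137),(316.5,137),(304.5,187.5),(317.5,187.5)]: print(onz(c,*uv,42).round(1))
E
```

```text
[ 472. -221.  358.]
[ 4.4966e+02 -2.7640e+02 -3.6000e-01] -20.59
[[2.2, 0.4], [0.2, -0.3], [-3.3, 1.0], [0.0, -2.3], [-0.1, -0.1]]
[ 451.4 -249.4   42. ]
[ 463.1 -253.8   42. ]
[ 434.  -296.6   42. ]
[ 446.3 -301.2   42. ]
```

View pics/w2c.png

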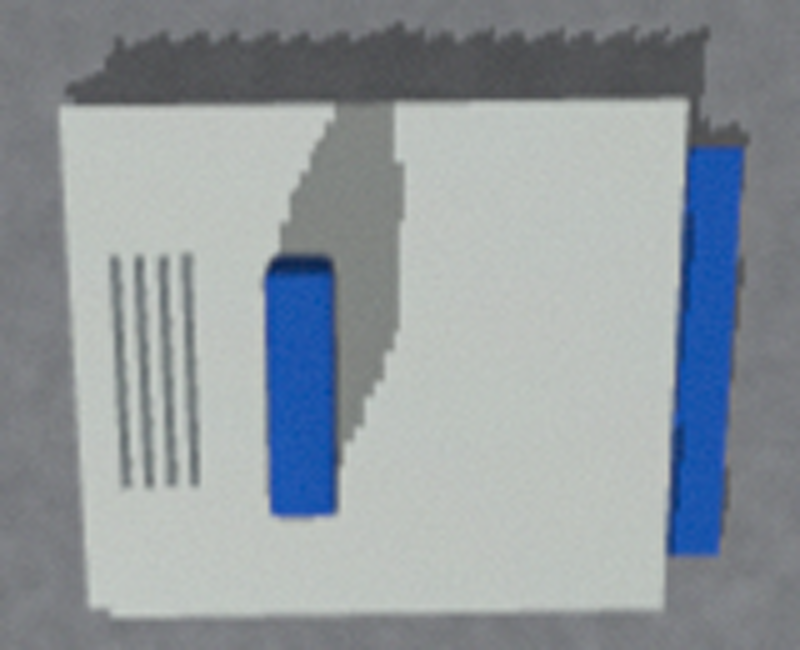

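```bash
python3 - <<'E'
from plan import *
rows(np.array([447.7,-276.3,16.]),tool(-19.7,0),5,0.0)
E
```

```text
[[0.1,-0.0,-0.2,2.5,-0.9,31.8,0.0],
[0.1,-0.0,-0.2,2.6,-0.7,31.8,0.0],
[0.1,-0.0,-0.1,2.5,-0.8,31.8,0.0],
[0.0,-0.0,-0.2,2.5,-0.6,31.8,0.0],
[0.1,-0.0,-0.2,2.6,-0.7,31.8,0.0]]
```

step_arm(
  moves=[
    [0.1,0,-0.2,2.5,-0.9,31.8,0],
    [0.1,0,-0.2,2.6,-0.7,31.8,0],
    [0.1,0,-0.1,2.5,-0.8,31.8,0.3],
    [0.1,0,-0.2,2.5,-0.6,30,0.5],
    [0,0,-0.2,2.6,-0.7,10,0.5],
  ],
)

```text
time_s: 3.0
ee_pos: [446.5, -267.9, 37.6]
orientation: [[0.329, 0.944, -0.001], [0.944, -0.329, 0.004], [0.003, -0.002, -1.0]]
wrist_force: [-0.6, 0.4, -0.5]
grip_width: 0.5
```

```bash
python3 - <<'E'
from plan import *
rows(np.array([447.7,-276.3,16.]),tool(-19.7,0),2,0.5)
save('wrist','w3')
E
```

```text
[[-0.1,-0.1,0.2,-3.8,2.0,10.8,0.5],
[-0.0,-0.1,0.3,-3.8,1.9,10.8,0.5]]
```

View pics/w3.png

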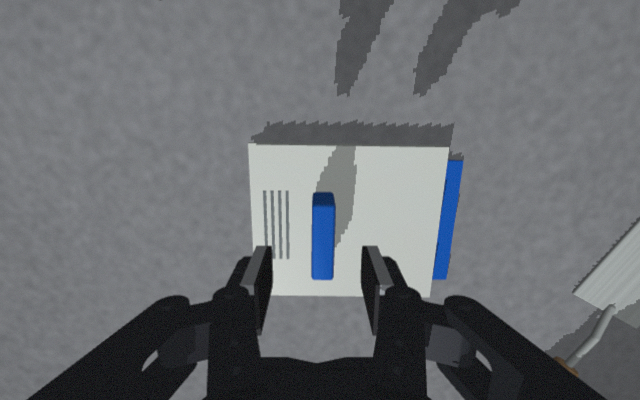

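The jaws straddle the bar (bar at 322, jaw middle about 317), so I'll descend.

step_arm(
  moves=[
    [-0.1,-0.1,0.2,-3.8,2,10.8,0.5],
    [0,0,0.3,-3.8,2.5,9,0.5],
    [0,0,0,0,0,0,0.5],
  ],
)

```text
time_s: 3.42
ee_pos: [449.5, -277.0, 18.2]
orientation: [[0.336, 0.942, 0.002], [0.942, -0.336, -0.001], [0.0, 0.002, -1.0]]
wrist_force: [-0.1, 0.1, -0.8]
grip_width: 0.499
```

```bash
python3 - <<'E'
from plan import *
rows(np.array([447.7,-276.3,15.]),tool(-19.7,0),1,0.5)
save('wrist','w4');print(r.state()['ee_pos'])
c=load('w4')
for uv in [(303.5,137)]: pass
E
```

```text
[[0.1,-0.0,0.1,0.1,-1.9,3.2,0.5]]
[ 449.54041723 -276.9333234    18.52515679]
```

View pics/w4.png

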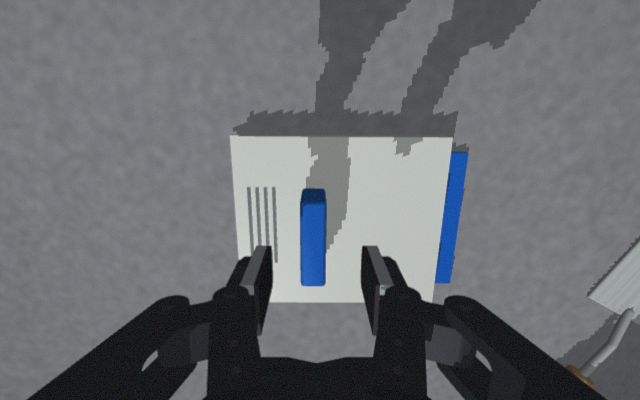

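```bash
python3 - <<'E'
from plan import *
c=load('w4');s=r.state()
R=s['orientation'];p=s['ee_pos']
print(proj(c,p),proj(c,p-19*R[:,2]))
for uv in [(301.5,204),(325.5,204),(303,285.5),(325,285.5)]: print((R.T@(onz(c,*uv,42)-p)).round(1))
E
```

```text
[[316.12408011 229.44375715]] [[316.04737184 242.55680116]]
[ 23.7  -7.5 -23.5]
[ 23.7   4.9 -23.5]
[-24.1  -7.3 -23.5]
[-24.1   5.  -23.5]
```

step_arm(
  moves=[
    [0,0,0,-0.2,-1.2,3.5,0.6],
    [0,0,0,0,0,0,0.9],
    [0,0,0,0,0,0,1],
    [0,0,0,0,0,0,1],
    [0,0,0,0,0,0,1],
    [0,0,0,0,0,0,1],
  ],
  force=50,
)

```text
time_s: 4.22
ee_pos: [448.7, -277.4, 15.9]
orientation: [[0.337, 0.942, 0.004], [0.942, -0.337, -0.002], [-0.001, 0.005, -1.0]]
wrist_force: [-0.2, -0.5, 0.2]
grip_width: 0.0
```

```bash
python3 - <<'E'
from plan import *
save('wrist','w5');s=r.state();print(s['ee_pos'],s['grip_width'],s['orientation'].round(4))
E
```

```text
[ 448.7070318  -277.4282589    15.95236538] -0.005344477207312627 [[ 3.366e-01  9.416e-01  4.200e-03]
 [ 9.416e-01 -3.366e-01 -2.400e-03]
 [-8.000e-04  4.700e-03 -1.000e+00]]
```

View pics/w5.png

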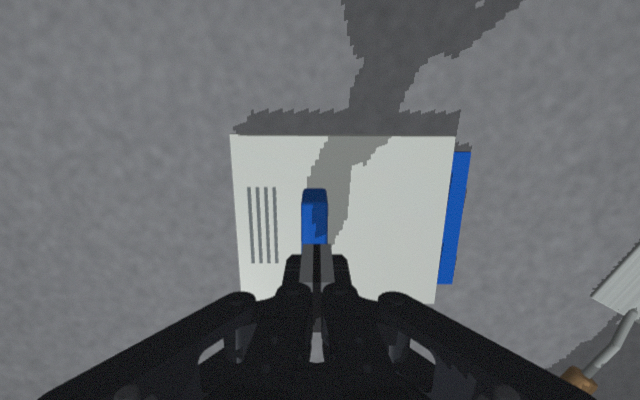

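```bash
python3 - <<'E'
from plan import *
crop('w5',270,180,100,100,6,'w5c')
save('side','s5'); crop('s5',260,240,110,90,7,'s5c')
E
```

```text
(no output)
```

View pics/w5c.png

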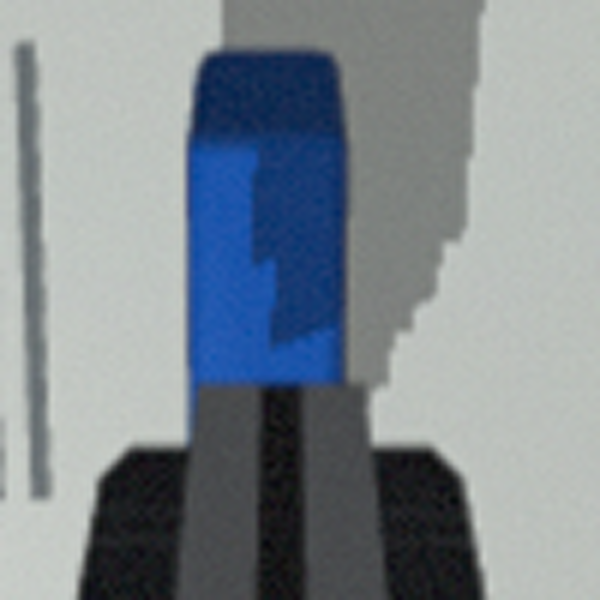

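View pics/s5c.png

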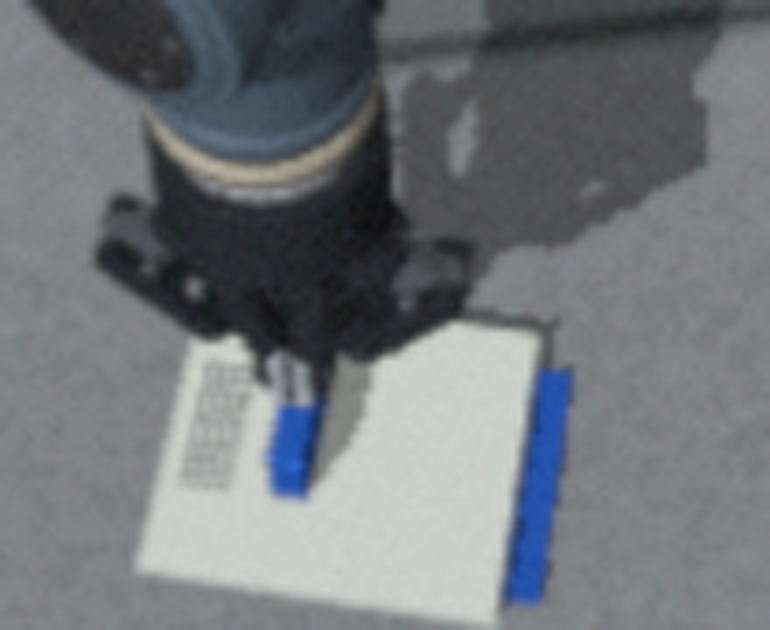

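```bash
python3 - <<'E'
from plan import *
c=load('w5');s=r.state()
R=s['orientation'];p=s['ee_pos']
for x in (11,0,-11):
  for z in (0,-10,-19,-26,-35): print(x,z,proj(c,p+R@np.array([x,0,z])).round(0), proj(c,p+R@np.array([x,7,z])).round(0))
c=load('w4')
print(s['wrist_force'],s['ft_torque'])
E
```

```text
11 0 [[316. 212.]] [[328. 212.]]
11 -10 [[316. 218.]] [[328. 218.]]
11 -19 [[316. 224.]] [[329. 224.]]
11 -26 [[316. 229.]] [[329. 229.]]
11 -35 [[316. 236.]] [[330. 236.]]
0 0 [[316. 229.]] [[328. 229.]]
0 -10 [[316. 236.]] [[328. 236.]]
0 -19 [[316. 242.]] [[329. 242.]]
0 -26 [[316. 248.]] [[329. 248.]]
0 -35 [[316. 256.]] [[330. 256.]]
-11 0 [[316. 246.]] [[327. 246.]]
-11 -10 [[316. 253.]] [[328. 253.]]
-11 -19 [[316. 260.]] [[329. 261.]]
-11 -26 [[316. 267.]] [[329. 267.]]
-11 -35 [[316. 275.]] [[330. 275.]]
[0.24761667 0.59257484 0.60677887] [-0.0210081   0.02054207  0.00423423]
```

```bash
python3 - <<'E'
from plan import *
c=load('w4')
cv2.imwrite('pics/w4big.png',cv2.resize(c['im'][110:310,220:480],None,fx=3,fy=3,interpolation=cv2.INTER_CUBIC))
c=load('w5')
cv2.imwrite('pics/w5big.png',cv2.resize(c['im'][110:400,150:480],None,fx=2,fy=2,interpolation=cv2.INTER_CUBIC))
S=load('s5');print((-cv2.Rodrigues(np.array(S['rvec']))[0].T@np.array(S['tvec'])).round(0))
p=r.state()['ee_pos']
for z in (16,42,60): print(z,((proj(S,[p[0],p[1],z])[0]-[260,240])*7).round(0))
E
```

```text
[ 424. -724.  907.]
16 [305. 433.]
42 [302. 400.]
60 [299. 376.]
```

View pics/w4big.png

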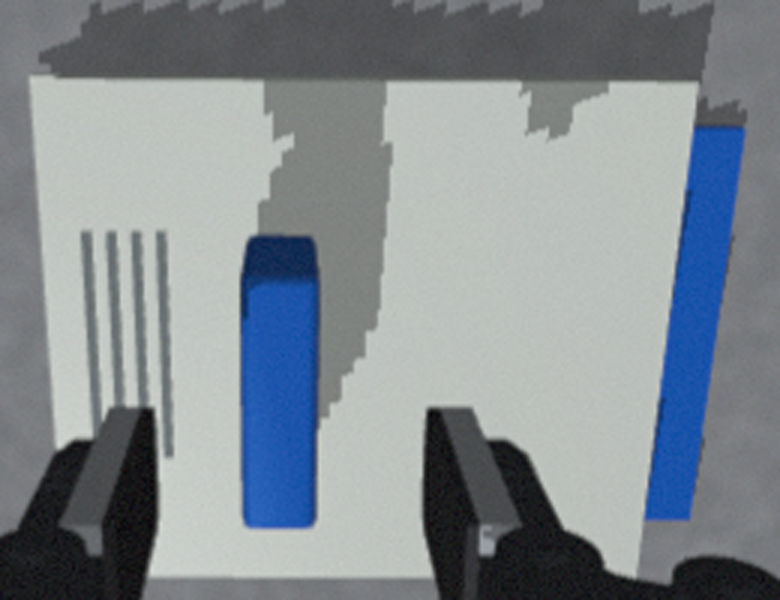

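View pics/w5big.png

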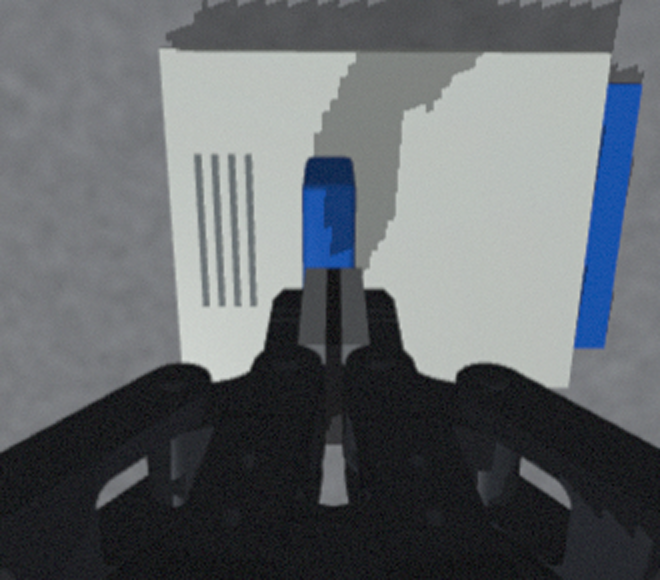

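```bash
python3 - <<'E'
from plan import *
c=load('w4')
f=lambda u,v:(220+(u+.5)/3-.5,110+(v+.5)/3-.5)
O=np.array([(-50,55,5),(80,55,12),(94,45,4),(94,-45,4),(80,-55,12),(-7,25,42),(7,25,42),(-7,-25,42),(7,-25,42)],float)
I=np.array([f(30,76),f(697,80),f(745,127),f(690,521),f(637,577),f(245,279),f(318,279),f(243,526),f(315,526)],float)
K=np.array([[c['fx'],0,c['cx']],[0,c['fy'],c['cy']],[0,0,1]]);D=np.array([c['k1'],0,0,0])
ok,rv,tv=cv2.solvePnP(O,I,K,D,flags=cv2.SOLVEPNP_ITERATIVE)
pr=cv2.projectPoints(O,rv,tv,K,D)[0][:,0]; print((pr-I).round(1).tolist())
R=cv2.Rodrigues(rv)[0]; print('cam in cover',(-R.T@tv).ravel())
Rc=cv2.Rodrigues(np.array(c['rvec']))[0];C=-Rc.T@c['tvec'];print('cam claimed world',C)
print('cover pose', Rc.T@(tv.ravel()-c['tvec']), (Rc.T@R).round(3))
E
```

```text
[[1.0, 0.1], [0.3, 0.8], [0.1, 0.3], [0.1, -1.1], [-0.3, -0.6], [-2.0, -1.0], [0.6, -0.9], [-0.2, 1.1], [0.6, 1.3]]
cam in cover [  2.96583979  75.69059962 202.13954267]
cam claimed world [ 474.45482091 -206.76691893  200.99470192]
cover pose [ 448.09962775 -276.75498244   -1.50303275] [[ 0.941  0.338 -0.01 ]
 [-0.338  0.941 -0.001]
 [ 0.009  0.005  1.   ]]
```

```bash
python3 - <<'E'
from plan import *
c=load('w5');s=r.state()
R=s['orientation'];p=s['ee_pos']
Rc=cv2.Rodrigues(np.array(c['rvec']))[0]
print('cam in tool',R.T@(-Rc.T@c['tvec']-p)); print((Rc@R).round(3))
# solve for point (x,y,z) tool from row, given width
for name,W,u1,u2,row in [('open',85,219.5,412.5,258),('half',42.5,271.3,362,246)]:
    d=c['fx']*W/(u2-u1); y=(row-c['cy'])/c['fy']*d; x=((u1+u2)/2-c['cx'])/c['fx']*d
    print(name,(R.T@(Rc.T@(np.array([x,y,d])-c['tvec'])-p)).round(1))
E
```

```text
cam in tool [  74.58010944    0.32728515 -182.77495546]
[[ 0.001  1.     0.001]
 [-0.956  0.001 -0.292]
 [-0.292 -0.001  0.956]]
open [  8.4   0.1 -53.9]
half [  9.6   0.3 -44. ]
```

The fingers shut above the bar: both views put the fingertips roughly 40 mm behind the reported TCP. I'll reopen, then descend step by step while watching.

step_arm(
  moves=[
    [0,0,0,0,0,0,0.5],
    [0,0,0,0,0,0,0.5],
    [0,0,0,0,0,0,0.5],
  ],
)

```text
time_s: 4.7
ee_pos: [448.7, -277.4, 15.9]
orientation: [[0.337, 0.942, 0.004], [0.942, -0.337, -0.002], [-0.001, 0.005, -1.0]]
wrist_force: [0.2, 0.7, -0.0]
grip_width: 0.501
```

```bash
python3 - <<'E'
from plan import *
save('side','s6'); crop('s6',260,240,110,90,7,'s6c')
s=r.state(); p=s['ee_pos'];R=s['orientation'];S=load('s6')
print(p,s['grip_width'])
for z in (0,-20,-30,-40,-50):
  print(z,[((proj(S,p+R@np.array([-11,y,z]))[0]-[260,240])*7).round(0).tolist() for y in (-21,21)])
E
```

```text
[ 448.70087655 -277.3969328    15.89958442] 0.4965619606418155
0 [[243.0, 453.0], [357.0, 469.0]]
-20 [[239.0, 427.0], [354.0, 444.0]]
-30 [[237.0, 414.0], [353.0, 431.0]]
-40 [[235.0, 401.0], [352.0, 418.0]]
-50 [[232.0, 388.0], [351.0, 404.0]]
```

View pics/s6c.png

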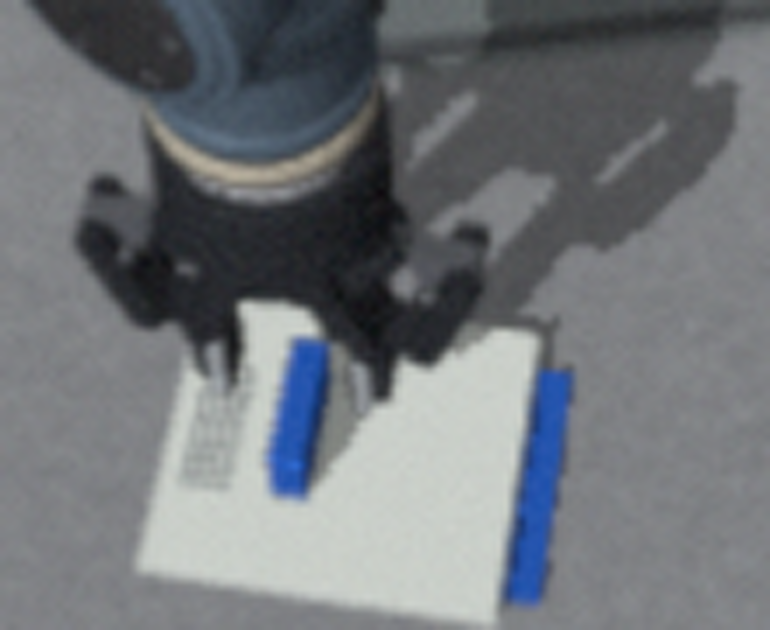

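Side view confirms this: the half-open tips at (222,390) and (372,405) in the crop sit at z≈60. Descending 25 mm.

step_arm(
  moves=[
    [0,0,0,0,0,13,0.5],
    [0,0,0,0,0,13,0.5],
    [0,0,0,0,0,0,0.5],
  ],
)

```text
time_s: 5.12
ee_pos: [448.5, -277.2, -12.3]
orientation: [[0.337, 0.942, 0.003], [0.942, -0.337, -0.002], [-0.0, 0.004, -1.0]]
wrist_force: [0.4, -0.2, -0.5]
grip_width: 0.496
```

```bash
python3 - <<'E'
from plan import *
save('side','s7'); crop('s7',260,240,110,90,7,'s7c');save('wrist','w7');crop('w7',200,100,300,200,2.6,'w7c')
s=r.state(); p=s['ee_pos'];R=s['orientation'];S=load('s7')
print(p,s['grip_width'])
for z in (0,-20,-30,-40,-50):
  print(z,[((proj(S,p+R@np.array([-11,y,z]))[0]-[260,240])*7).round(0).tolist() for y in (-21,21)])
E
```

```text
[ 449.06877303 -277.74351599  -11.43144508] 0.4964851231795507
0 [[249.0, 487.0], [360.0, 503.0]]
-20 [[245.0, 462.0], [358.0, 479.0]]
-30 [[243.0, 450.0], [357.0, 466.0]]
-40 [[241.0, 437.0], [356.0, 454.0]]
-50 [[239.0, 425.0], [355.0, 441.0]]
```

View pics/s7c.png

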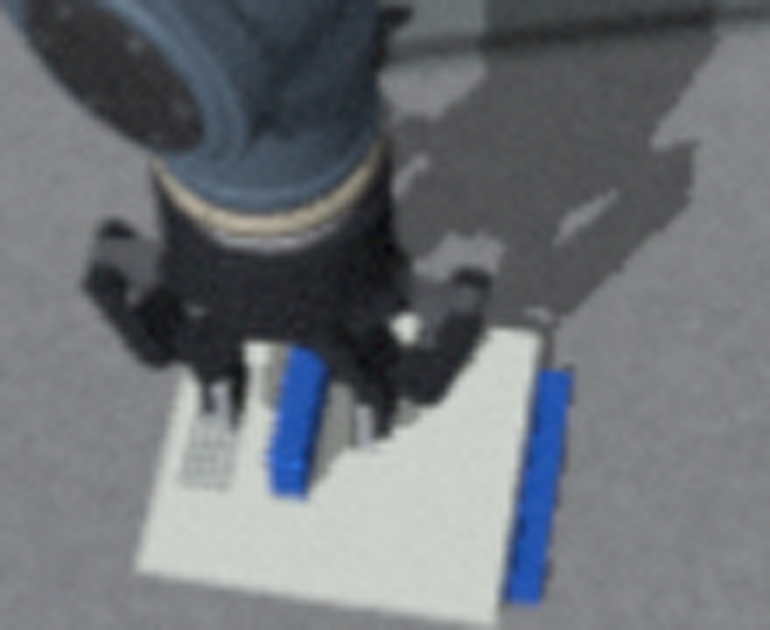

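View pics/w7c.png

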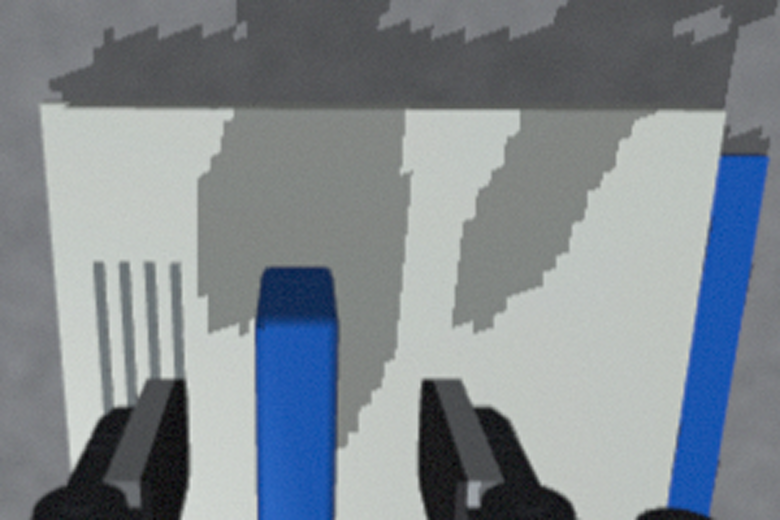

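step_arm(
  moves=[
    [0,0,0,0,0,7,0.5],
    [0,0,0,0,-0.5,7,0.5],
    [0,0,0,0,0,0,0.5],
  ],
)

```text
time_s: 5.6
ee_pos: [449.0, -277.9, -26.0]
orientation: [[0.337, 0.942, 0.005], [0.942, -0.337, -0.004], [-0.002, 0.006, -1.0]]
wrist_force: [0.5, 0.7, -0.5]
grip_width: 0.497
```

```bash
python3 - <<'E'
from plan import *
save('side','s8'); crop('s8',260,240,110,90,7,'s8c')
s=r.state(); p=s['ee_pos'];R=s['orientation'];S=load('s8')
print(p,s['wrist_force'])
for z in (-30,-40,-50):
  print(z,[((proj(S,p+R@np.array([-11,y,z]))[0]-[260,240])*7).round(0).tolist() for y in (-21,21)])
E
```

```text
[ 449.15761353 -278.01748126  -25.80245882] [-0.29857079 -0.35926027  0.00644545]
-30 [[246.0, 468.0], [359.0, 485.0]]
-40 [[244.0, 456.0], [358.0, 472.0]]
-50 [[242.0, 443.0], [356.0, 460.0]]
```

View pics/s8c.png

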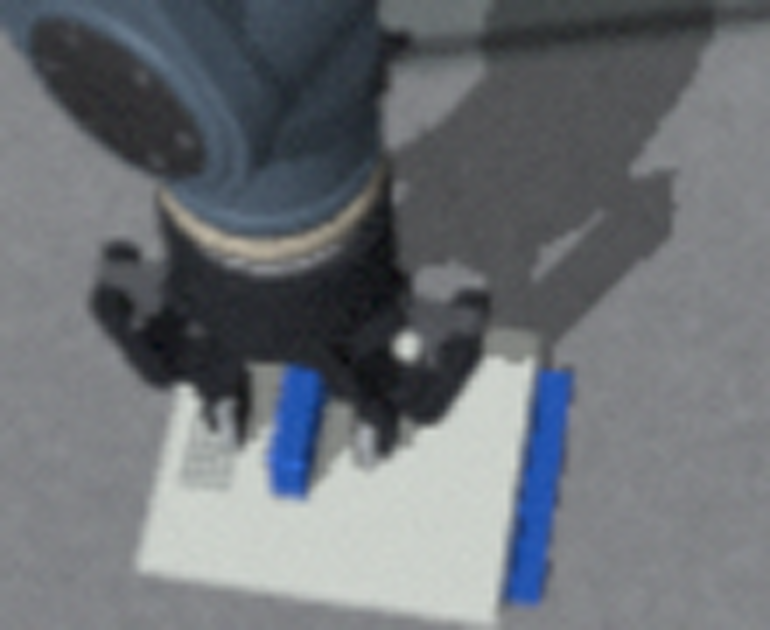

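step_arm(
  moves=[
    [0,0,0,0,0,0,0.8],
    [0,0,0,0,0,0,1],
    [0,0,0,0,0,0,1],
    [0,0,0,0,0,0,1],
    [0,0,0,0,0,0,1],
  ],
  force=60,
)

```text
time_s: 6.28
ee_pos: [449.1, -278.0, -25.3]
orientation: [[0.337, 0.942, 0.006], [0.942, -0.337, -0.004], [-0.002, 0.007, -1.0]]
wrist_force: [0.4, 0.6, -0.2]
grip_width: 0.157
```

```bash
python3 - <<'E'
from plan import *
save('wrist','w9');crop('w9',200,100,300,200,2.6,'w9c')
s=r.state();print(s['ee_pos'],s['grip_width'],s['wrist_force'])
rows(s['ee_pos']+[0,0,60],s['orientation'],3,1)
E
```

```text
[ 449.14321414 -278.03485372  -25.28677846] 0.1523458010124026 [-0.24523186 -0.42702025 -0.79239401]
[[0.0,-0.0,-0.0,-0.0,0.1,-20.0,1],
[0.0,-0.0,-0.0,-0.1,0.2,-20.0,1],
[0.0,-0.0,-0.0,-0.0,0.1,-20.0,1]]
```

View pics/w9c.png

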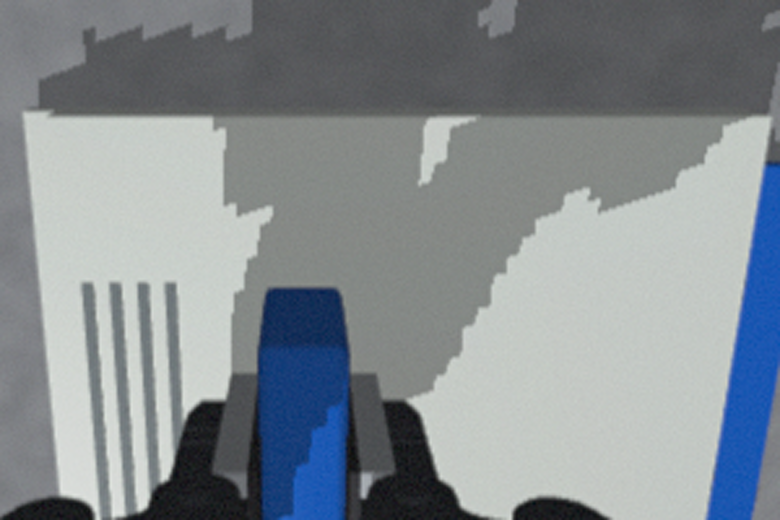

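```bash
python3 - <<'E'
from plan import *
rows(np.array([470,-250,120.]),tool(-3.35,0),5,1)
E
```

```text
[[0.1,0.0,-3.3,6.6,2.2,-29.1,1],
[0.1,0.1,-3.2,6.5,2.6,-29.0,1],
[0.0,-0.0,-3.3,6.4,2.9,-29.1,1],
[0.1,0.0,-3.3,6.2,3.2,-29.0,1],
[0.1,0.1,-3.2,6.0,3.6,-29.1,1]]
```

step_arm(
  moves=[
    [0,0,0,0,0,-12,1],
    [0,0,0,0,0,-25,1],
    [0.1,0,-3.3,6.6,2.2,-29,1],
    [0.1,0,-3.3,6.5,2.6,-29,1],
    [0,0,-3.3,6.4,2.9,-29,1],
    [0.1,0,-3.3,6.2,3.2,-29,1],
    [0.1,0,-3.3,6,3.6,-5,1],
    [0,0,0,0,0,0,1],
    [0,0,0,0,0,0,1],
  ],
)

```text
time_s: 7.45
ee_pos: [469.0, -248.0, 142.1]
orientation: [[0.047, 0.999, -0.0], [0.999, -0.047, -0.003], [-0.003, 0.0, -1.0]]
wrist_force: [0.1, 0.5, -1.5]
grip_width: 0.152
```

```bash
python3 - <<'E'
from plan import *
save('wrist','w10')
s=r.state();print(s['ee_pos'],s['grip_width'],s['wrist_force'],s['orientation'].round(3))
E
```

```text
[ 468.90731966 -247.92460422  141.96313759] 0.1535225663397545 [ 0.05451102  0.26139137 -2.13534949] [[ 0.047  0.999 -0.   ]
 [ 0.999 -0.047 -0.003]
 [-0.003 -0.    -1.   ]]
```

View pics/w10.png

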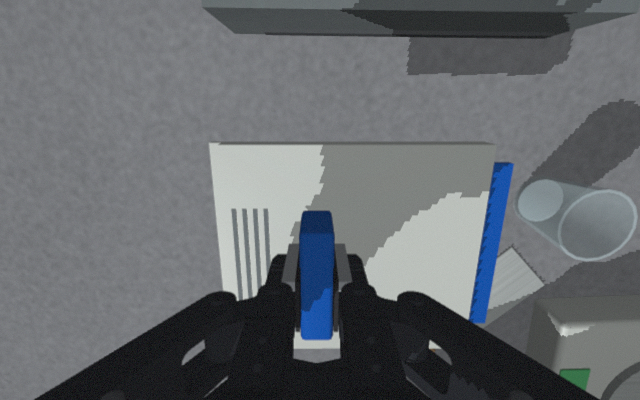

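step_arm(
  moves=[
    [0,0,0,-25,0,-35,1],
    [0,0,0,-25,0,-35,1],
    [0,0,0,-15,0,-20,1],
    [0,0,0,0,0,0,1],
    [0,0,0,0,0,0,1],
  ],
)

```text
time_s: 8.12
ee_pos: [462.0, -312.1, 229.0]
orientation: [[0.051, 0.999, -0.01], [0.999, -0.051, 0.006], [0.005, -0.01, -1.0]]
wrist_force: [-1.1, 0.4, -2.1]
grip_width: 0.156
```

```bash
python3 - <<'E'
from plan import *
save('wrist','w11')
crop('w11',120,0,400,150,2,'w11c')
s=r.state();print(s['ee_pos'],s['grip_width'],s['wrist_force'],s['qd'].round(2));np.save('pics/w11_s.npy',s,allow_pickle=True)
E
```

```text
[ 462.05805552 -312.14176873  229.03164286] 0.1535652597355227 [-0.19173546  0.21410962 -1.27720339] [ 0.45 -0.07 -0.07 -0.08  0.14 -0.09]
```

View pics/w11.png

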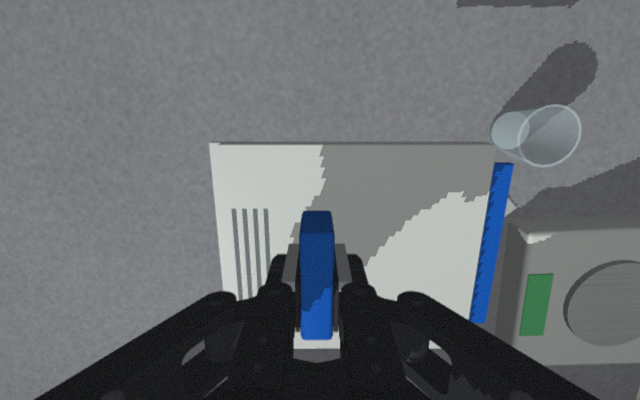

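View pics/w11c.png

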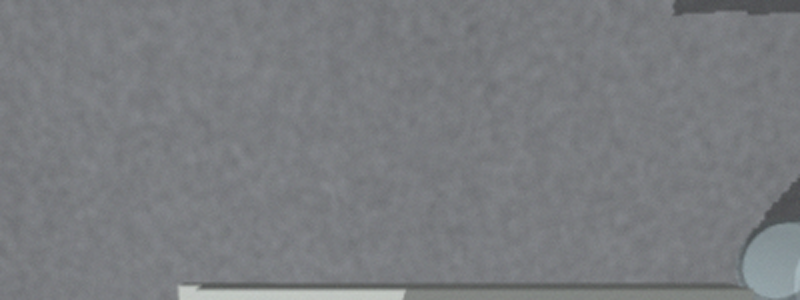

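step_arm(
  moves=[
    [0,0,0,45,0,0,1],
    [0,0,0,45,0,0,1],
    [0,0,0,45,0,0,1],
    [0,0,0,40,0,0,1],
    [0,0,0,0,0,0,1],
    [0,0,0,0,0,0,1],
  ],
)

```text
time_s: 8.93
ee_pos: [466.4, -127.0, 222.7]
orientation: [[0.049, 0.999, -0.022], [0.999, -0.049, 0.015], [0.014, -0.023, -1.0]]
wrist_force: [0.5, 0.1, -0.7]
grip_width: 0.15
```

```bash
python3 - <<'E'
from plan import *
save('wrist','w12')
crop('w12',120,0,400,150,2,'w12c')
s=r.state();print(s['ee_pos'],s['grip_width'],s['wrist_force'],s['qd'].round(2),s['orientation'].round(3))
E
```

```text
[ 466.06439035 -126.94732724  222.68512787] 0.15756801854122016 [-0.05055716 -0.66514837 -2.35127657] [-1.12  0.04 -0.64 -0.24  0.23 -0.04] [[ 0.05   0.998 -0.023]
 [ 0.999 -0.05   0.015]
 [ 0.014 -0.024 -1.   ]]
```

View pics/w12.png

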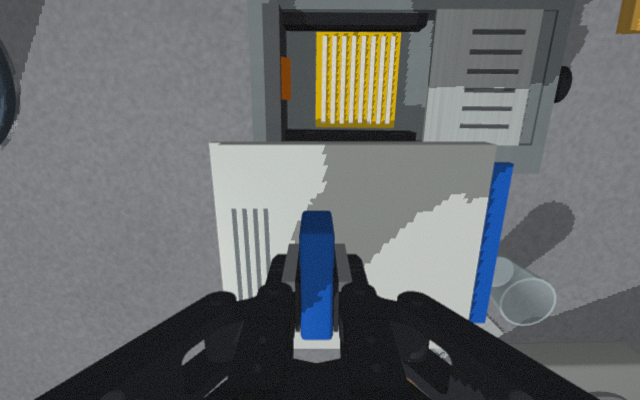

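View pics/w12c.png

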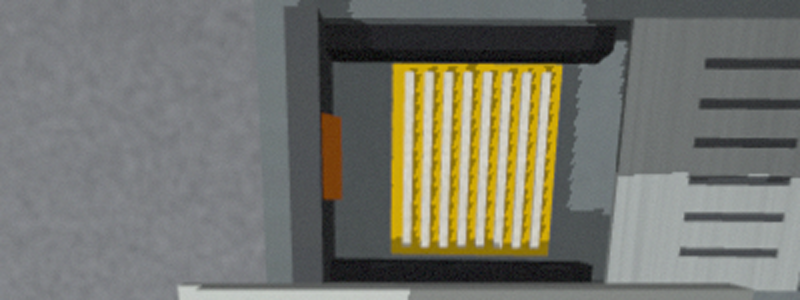

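The view shows the filter, the rails, the ledge edge (from crop (632,20) to (608,280)) and the orange catch (crop x 322–342). I'll fit the extractor pose to these.

```bash
cat > e.py <<'E'
from plan import *
c=load('w12')
f=lambda u,v:np.array((120+(u+.5)/2-.5,(v+.5)/2-.5))
ex0=[516.75,-34.3,np.radians(-3.35)]
def toE(P,e=ex0):
    d=np.array(P[:2])-e[:2];cc,ss=np.cos(e[2]),np.sin(e[2]);return np.array([cc*d[0]+ss*d[1],-ss*d[0]+cc*d[1],P[2]]).round(1)
if __name__=='__main__':
    for n,z,pts in [('filter',69,[(393,65),(562,65),(391,240),(550,240)]),('ledge top',90,[(632,20),(608,280)]),('rail in -y',78,[(335,261),(590,264)]),('rail +y inner?',78,[(335,62),(600,62)]),('wall+y',88,[(320,18),(600,20)]),('catch z84',84,[(342,116),(342,200)]),('catch bar',97,[(322,115),(322,200)]),('bar top inner',104,[(322,100),(322,260)]),('shell near',88,[(258,100),(265,260)])]:
        print(n,[toE(onz(c,*f(*p),z)).tolist() for p in pts])
    for p in [(541,172),(554,143)]: print(toE(onz(c,*p,88)))
    crop('w12',410,0,180,190,4,'w12d')
E
python3 e.py
```

```text
filter [[-50.0, 42.9, 69.0], [29.1, 43.3, 69.0], [-50.2, -37.1, 69.0], [29.8, -36.2, 69.0]]
ledge top [[53.2, 56.7, 90.0], [54.4, -53.7, 90.0]]
rail in -y [[-77.8, -47.2, 78.0], [48.4, -47.1, 78.0]]
rail +y inner? [[-76.4, 42.2, 78.0], [44.3, 42.8, 78.0]]
wall+y [[-81.7, 57.5, 88.0], [40.0, 57.2, 88.0]]
catch z84 [[-72.9, 18.7, 84.0], [-73.4, -18.2, 84.0]]
catch bar [[-80.5, 17.3, 97.0], [-81.2, -18.5, 97.0]]
bar top inner [[-79.5, 22.3, 104.0], [-80.9, -44.9, 104.0]]
shell near [[-110.5, 24.5, 88.0], [-110.6, -46.4, 88.0]]
[172.  -83.7  88. ]
[178.4 -55.5  88. ]
```

View pics/w12d.png

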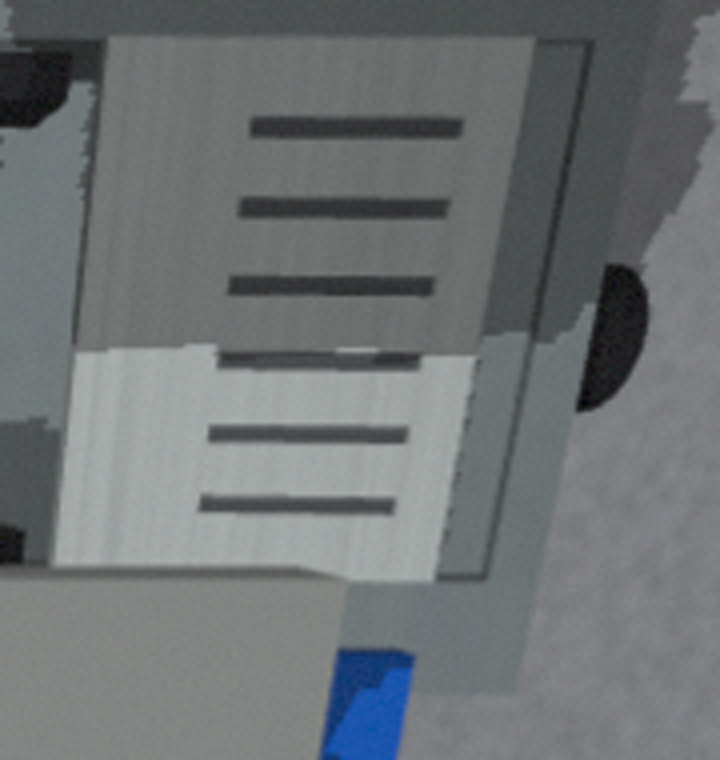

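```bash
python3 - <<'E'
from plan import *
crop('w12',200,130,130,110,6,'q1');crop('w12',450,130,80,230,3.4,'q2')
E
```

```text
(no output)
```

View pics/q2.png

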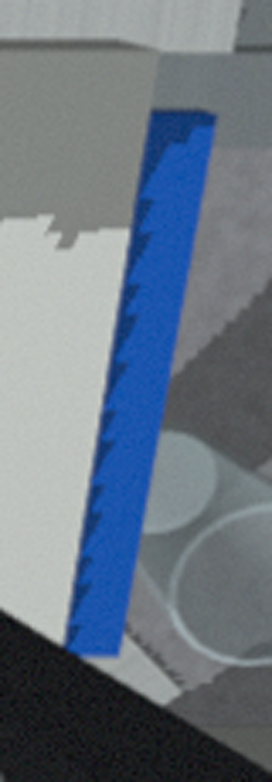

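View pics/q1.png

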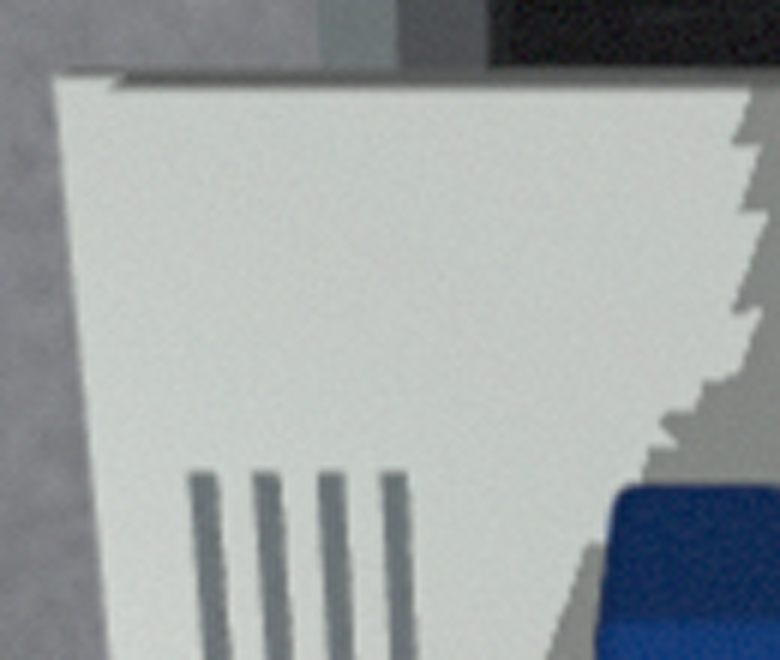

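```bash
cat > pnp.py <<'E'
from plan import *
def pnp(c,s,O,I):
    K=np.array([[c['fx'],0,c['cx']],[0,c['fy'],c['cy']],[0,0,1]]);D=np.array([c['k1'],0,0,0])
    O=np.array(O,float)-[0,0,27]; I=np.array(I,float)
    ok,rv,tv=cv2.solvePnP(O,I,K,D)
    print('res',(cv2.projectPoints(O,rv,tv,K,D)[0][:,0]-I).round(1).tolist())
    Rc=cv2.Rodrigues(np.array(c['rvec']))[0]
    Rw=Rc.T@cv2.Rodrigues(rv)[0]; pw=Rc.T@(tv.ravel()-c['tvec'])
    R=s['orientation'];p=s['ee_pos']
    pt=R.T@(pw-p); rel=R.T@Rw@np.array([[0,1,0],[1,0,0],[0,0,-1.]])
    print('grip in tool',pt.round(2),'rot',Ro.from_matrix(rel).as_rotvec(degrees=True).round(2),'world',pw.round(1))
    return pt,rel
if __name__=='__main__':
    c=load('w12');s=r.state()
    pnp(c,s,[(-50,55,5),(80,55,12),(94,45,4),(94,-45,4),(-7,25,42),(7,25,42),(-7,-25,42),(7,-25,42)],
    [(209.2,142.5),(496.5,143.8),(513.2,165),(485.6,322.6),(300.5,234),(334,234),(301,339),(333,339)])
E
python3 pnp.py
```

```text
res [[1.4, 0.4], [0.0, 1.0], [0.5, -1.5], [-1.0, -0.8], [-1.7, -0.6], [0.9, -0.5], [-0.2, 0.9], [0.1, 1.0]]
grip in tool [  0.55   0.69 -51.32] rot [-0.3   0.45 -0.14] world [ 467.9 -127.2  274. ]
```

```bash
cat > tgt.py <<'E'
from plan import *
EX=np.array([516.75,-34.2]);YAW=-3.35
G=np.array([0.7,0.3,-52.])
def tgt(gx,gy,gz,tilt):
    R=tool(YAW,tilt); e=Ro.from_euler('z',YAW,degrees=True).as_matrix()
    g=np.array([EX[0],EX[1],0])+e@np.array([gx,gy,gz]); return g-R@G,R
def cur(s=None,v=True):
    s=s or r.state(); R=s['orientation'];g=s['ee_pos']+R@G
    e=Ro.from_euler('z',YAW,degrees=True).as_matrix(); ge=e.T@(g-[EX[0],EX[1],0])
    C=e.T@np.column_stack([R[:,1],R[:,0],-R[:,2]])
    t=np.degrees(np.arctan2(-C[2,0],C[0,0])); co=ge+C@[80,0,-15]
    if v: print('t %.2f grip'%s['time_s'],ge.round(1),'tilt %.2f'%t,'yaw %.2f roll %.2f'%(np.degrees(np.arctan2(C[1,0],C[0,0])),np.degrees(C[2,1])),'corner',co.round(1),'F_E',(e.T@s['wrist_force']).round(1),'M',(e.T@s['ft_torque']).round(2),'w %.3f'%s['grip_width'])
    return ge,t
def go(gx,gy,gz,tilt,n,grip=1,dec=1): return rows(*tgt(gx,gy,gz,tilt),n,grip,dec=dec)
E
python3 - <<'E'
from tgt import *
cur(); go(-25,0,185,30,6)
E
```

```text
t 8.97 grip [-43.7 -95.6 274.7] tilt 1.35 yaw 0.51 roll 0.82 corner [ 36.  -94.7 257.8] F_E [-0.  -0.7 -2.4] M [-0.03  0.01  0.01] w 0.158
[[4.8,-0.1,0.1,15.6,-0.5,14.0,1],
[4.7,-0.1,0.1,15.7,0.5,14.0,1],
[4.8,-0.1,0.2,15.6,1.8,13.8,1],
[4.8,-0.1,0.1,15.7,2.8,13.7,1],
[4.8,-0.2,0.1,15.8,3.9,13.3,1],
[4.7,-0.1,0.1,15.7,5.0,12.9,1]]
```

step_arm(
  moves=[
    [4.8,-0.1,0.1,15.6,-0.5,14,1],
    [4.7,-0.1,0.1,15.7,0.5,14,1],
    [4.8,-0.1,0.2,15.6,1.8,13.8,1],
    [4.8,-0.1,0.1,15.7,2.8,13.7,1],
    [4.8,-0.2,0.1,15.8,3.9,13.3,1],
    [4.7,-0.1,0.1,15.7,5,12.9,1],
    [0,0,0,0,0,0,1],
  ],
)

```text
time_s: 9.85
ee_pos: [469.8, -38.5, 134.8]
orientation: [[0.071, 0.86, -0.506], [0.997, -0.064, 0.032], [-0.005, -0.507, -0.862]]
wrist_force: [0.5, -0.4, -1.7]
grip_width: 0.156
```

```bash
python3 - <<'E'
from tgt import *
cur(); go(-25,0,160,30,3)
save('side','s13');crop('s13',250,110,160,140,5,'s13c')
E
```

```text
t 9.85 grip [-20.   -6.5 179.5] tilt 30.44 yaw -0.91 roll -0.28 corner [ 41.4  -7.5 126. ] F_E [ 0.6 -0.3 -1.7] M [ 0.01 -0.34  0.  ] w 0.156
[[-0.1,-0.0,-0.3,2.1,2.0,6.4,1],
[-0.2,-0.1,-0.2,2.1,1.9,6.5,1],
[-0.1,-0.0,-0.3,2.2,2.0,6.4,1]]
```

View pics/s13c.png

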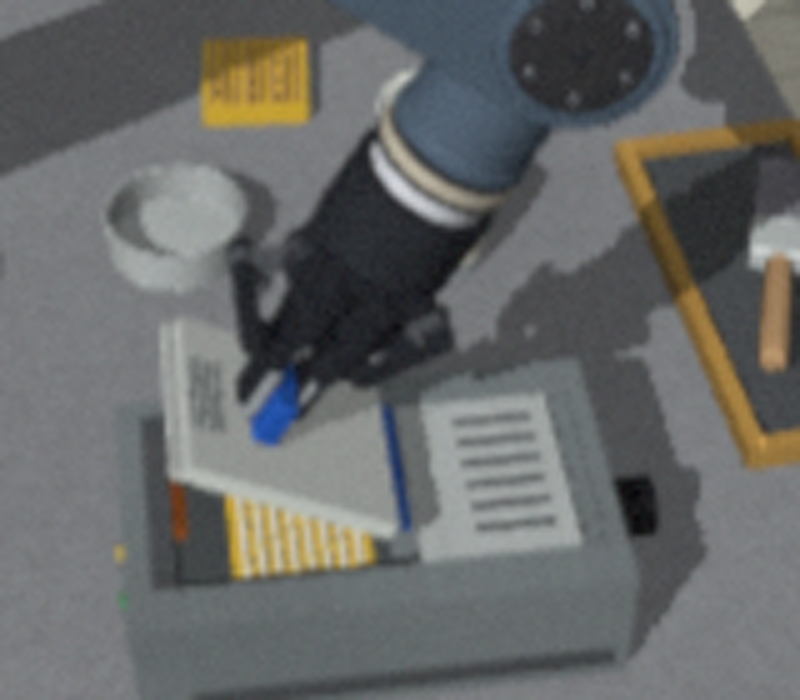

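step_arm(
  moves=[
    [-0.1,0,0.3,2.1,2,6.4,1],
    [-0.2,0,0.3,2.1,1.9,6.5,1],
    [-0.1,0,0.3,2.2,2,6.4,1],
    [0,0,0,0,0,0,1],
  ],
)

```text
time_s: 10.4
ee_pos: [465.4, -34.7, 117.0]
orientation: [[0.09, 0.865, -0.493], [0.996, -0.086, 0.031], [-0.015, -0.494, -0.869]]
wrist_force: [0.3, -0.9, -1.1]
grip_width: 0.151
```

```bash
python3 - <<'E'
from tgt import *
cur(); go(-25,0,147,30,2)
E
```

```text
t 10.40 grip [-25.3  -2.9 162. ] tilt 29.62 yaw -2.31 roll -0.87 corner [ 36.8  -5.7 109.4] F_E [ 0.3 -0.9 -1.1] M [-0.08 -0.32 -0.04] w 0.151
[[0.2,-0.1,-1.0,1.5,3.6,6.5,1],
[0.2,-0.0,-1.0,1.5,3.7,6.4,1]]
```

I mistyped the yaw sign in that call. Correcting it now.

step_arm(
  moves=[
    [0.2,-0.1,-1.1,1.5,3.6,6,1],
    [0.2,0,-1.1,1.5,3.7,6,1],
    [0,0,0,0,0,0,1],
  ],
)

```text
time_s: 10.78
ee_pos: [466.4, -31.8, 102.2]
orientation: [[0.053, 0.865, -0.499], [0.999, -0.045, 0.03], [0.003, -0.5, -0.866]]
wrist_force: [-0.3, 1.2, -2.4]
grip_width: 0.15
```

```bash
python3 - <<'E'
from tgt import *
cur(); go(-25,0,145,30,2,dec=2)
E
```

```text
t 10.78 grip [-24.2   0.2 147.1] tilt 29.97 yaw 0.40 roll 0.19 corner [37.6  0.7 94.2] F_E [-0.4  1.1 -2.4] M [ 0.03 -0.37  0.04] w 0.150
[[0.01,-0.01,0.18,-0.1,0.15,1.12,1],
[0.02,-0.01,0.17,-0.09,0.16,1.12,1]]
```

step_arm(
  moves=[
    [0,0,0.2,-0.1,0.2,1.3,1],
    [0,0,0.2,-0.1,0.2,1.2,1],
    [0,0,0,0,0,0,1],
  ],
)

```text
time_s: 11.15
ee_pos: [465.6, -31.9, 99.6]
orientation: [[0.06, 0.865, -0.499], [0.998, -0.052, 0.029], [-0.0, -0.5, -0.866]]
wrist_force: [-0.8, 1.2, -0.5]
grip_width: 0.153
```

```bash
python3 - <<'E'
from tgt import *
cur(); go(-15,0,144.5,30,4,dec=2)
save('side','s14');crop('s14',265,150,130,100,6,'s14c')
save('wrist','w14')
E
```

```text
t 11.15 grip [-24.9  -0.  144.5] tilt 29.97 yaw -0.08 roll -0.03 corner [36.9 -0.1 91.6] F_E [-0.8  1.2 -0.5] M [ 0.01 -0.34 -0.01] w 0.153
[[0.01,-0.0,-0.02,0.01,2.15,-1.23,1],
[0.0,-0.0,-0.01,0.0,2.15,-1.23,1],
[0.01,-0.01,-0.02,0.01,2.15,-1.24,1],
[0.01,0.0,-0.02,0.01,2.15,-1.23,1]]
```

View pics/s14c.png

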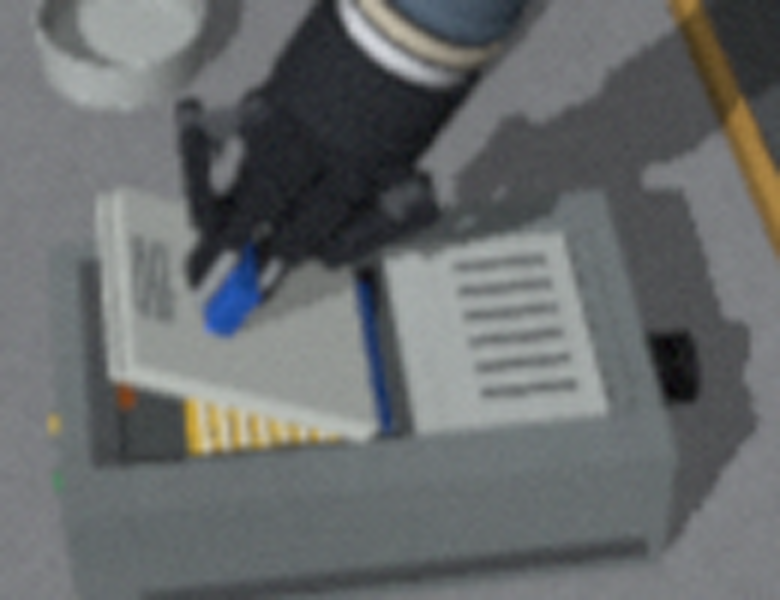

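View pics/w14.png

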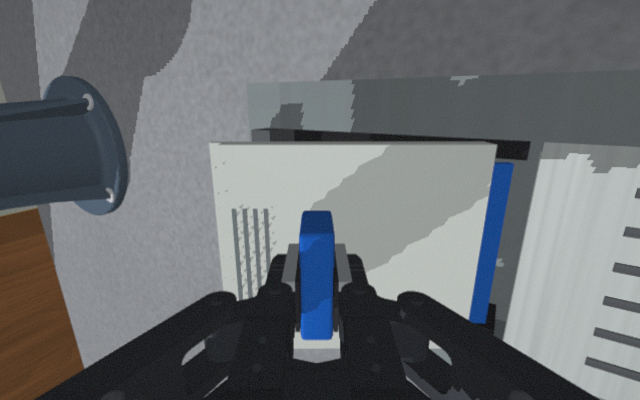

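The lip is down in the pocket just short of the ledge, as wanted. Sliding in.

step_arm(
  moves=[
    [0,0,0,0,2.2,-1.2,1],
    [0,0,0,0,2.2,-1.2,1],
    [0,0,0,0,2.2,-1.2,1],
    [0,0,0,0,1.7,-1,1],
    [0,0,0,0,0,0,1],
  ],
)

```text
time_s: 11.88
ee_pos: [476.3, -32.7, 99.7]
orientation: [[0.06, 0.865, -0.498], [0.998, -0.052, 0.029], [-0.001, -0.499, -0.867]]
wrist_force: [0.7, 0.5, -1.9]
grip_width: 0.155
```

```bash
python3 - <<'E'
from tgt import *
cur(); go(-13,0,144,30,2,dec=2)
E
```

```text
t 11.88 grip [-1.430e+01 -1.000e-01  1.446e+02] tilt 29.90 yaw -0.08 roll -0.04 corner [47.6 -0.2 91.8] F_E [ 0.7  0.5 -1.9] M [-0.01 -0.39  0.01] w 0.155
[[0.05,-0.0,-0.04,0.07,0.67,-0.03,1],
[0.05,-0.0,-0.03,0.07,0.66,-0.04,1]]
```

step_arm(
  moves=[
    [0.1,0,0,0,1,-0.2,1],
    [0,0,0,0,0.9,-0.3,1],
    [0,0,0,0,0.4,-0.2,1],
  ],
)

```text
time_s: 12.25
ee_pos: [478.5, -32.8, 99.1]
orientation: [[0.06, 0.864, -0.5], [0.998, -0.052, 0.029], [-0.001, -0.501, -0.866]]
wrist_force: [-0.7, 0.9, -2.1]
grip_width: 0.152
```

```bash
python3 - <<'E'
from tgt import *
cur()
E
```

```text
t 12.25 grip [-1.19e+01 -1.00e-01  1.44e+02] tilt 30.04 yaw -0.08 roll -0.03 corner [49.8 -0.2 90.9] F_E [-0.7  0.9 -2.1] M [ 0.04 -0.35 -0.04] w 0.152
```

step_arm(
  moves=[
    [0,0,0,0,0.9,-0.5,1],
    [0,0,0,0,0.9,-0.5,1],
  ],
)

```text
time_s: 12.5
ee_pos: [480.7, -32.9, 99.1]
orientation: [[0.06, 0.864, -0.5], [0.998, -0.052, 0.029], [-0.001, -0.501, -0.866]]
wrist_force: [0.1, -0.2, -1.8]
grip_width: 0.154
```

step_arm(
  moves=[
    [0,0,0,0,0.6,-0.4,1],
    [0,0,0,0,0.6,-0.4,1],
  ],
)

```text
time_s: 12.75
ee_pos: [482.2, -33.0, 99.2]
orientation: [[0.06, 0.864, -0.5], [0.998, -0.052, 0.029], [-0.001, -0.501, -0.866]]
wrist_force: [0.2, 0.0, -0.6]
grip_width: 0.153
```

```bash
python3 - <<'E'
from tgt import *
cur()
E
```

```text
t 12.75 grip [-8.20e+00 -1.00e-01  1.44e+02] tilt 30.04 yaw -0.08 roll -0.03 corner [53.5 -0.2 91. ] F_E [ 0.2  0.  -0.6] M [ 0.02 -0.37  0.02] w 0.153
```

Getting close to the expected contact, so single fine rows now.

step_arm(
  moves=[
    [0,0,0,0,0.4,-0.25,1],
  ],
)

```text
time_s: 12.88
ee_pos: [482.8, -33.0, 99.2]
orientation: [[0.06, 0.864, -0.5], [0.998, -0.052, 0.029], [-0.001, -0.501, -0.866]]
wrist_force: [0.6, 0.4, -1.5]
grip_width: 0.153
```

step_arm(
  moves=[
    [0,0,0,0,0.4,-0.25,1],
  ],
)

```text
time_s: 13.0
ee_pos: [483.2, -33.0, 99.2]
orientation: [[0.06, 0.864, -0.5], [0.998, -0.052, 0.029], [-0.001, -0.501, -0.866]]
wrist_force: [0.9, 0.3, -1.7]
grip_width: 0.153
```

step_arm(
  moves=[
    [0,0,0,0,0.4,-0.25,1],
  ],
)

```text
time_s: 13.12
ee_pos: [483.6, -33.1, 99.3]
orientation: [[0.06, 0.864, -0.5], [0.998, -0.052, 0.029], [-0.001, -0.501, -0.865]]
wrist_force: [-0.1, -0.4, -1.9]
grip_width: 0.151
```

step_arm(
  moves=[
    [0,0,0,0,0.4,-0.25,1],
  ],
)

```text
time_s: 13.25
ee_pos: [483.6, -33.1, 99.4]
orientation: [[0.06, 0.863, -0.501], [0.998, -0.052, 0.029], [-0.001, -0.502, -0.865]]
wrist_force: [-1.5, 0.5, -2.2]
grip_width: 0.151
```

step_arm(
  moves=[
    [0,0,0,0,0.4,-0.25,1],
  ],
)

```text
time_s: 13.38
ee_pos: [483.7, -33.0, 99.5]
orientation: [[0.06, 0.863, -0.502], [0.998, -0.052, 0.03], [-0.0, -0.503, -0.864]]
wrist_force: [-1.2, 0.2, -1.4]
grip_width: 0.149
```

step_arm(
  moves=[
    [0,0,0,0,0.4,-0.25,1],
  ],
)

```text
time_s: 13.5
ee_pos: [483.7, -33.0, 99.5]
orientation: [[0.059, 0.862, -0.503], [0.998, -0.052, 0.03], [-0.0, -0.504, -0.864]]
wrist_force: [-1.8, -0.1, -0.7]
grip_width: 0.151
```

```bash
python3 - <<'E'
from tgt import *
cur()
E
```

```text
t 13.50 grip [-6.600e+00 -1.000e-01  1.443e+02] tilt 30.26 yaw -0.08 roll -0.03 corner [54.9 -0.2 91. ] F_E [-1.8 -0.2 -0.7] M [-0.03 -0.1   0.02] w 0.151
```

Contact: x stopped with about 2 N of back force at corner x 54.9, so the frame sits about 5.7 mm nearer than nominal, which matches the image. I'll back off 0.8 mm and swing about the corner.

```bash
cat >> tgt.py <<'E'
def swing(ths,cx,cz,grip=1,y=0.0):
    s=r.state();p=s['ee_pos'];R=s['orientation'];out=[]
    for th in ths:
        t=np.radians(th);c,sn=np.cos(t),np.sin(t)
        g=np.array([cx-(80*c-15*sn),y,cz-(-80*sn-15*c)])
        pn,Rn=tgt(*g,th)
        a=Ro.from_matrix(R.T@Rn).as_rotvec(degrees=True);d=R.T@(pn-p)
        out.append([round(float(x),1) for x in (*a,*d)]+[grip]); p,R=pn,Rn
    print(',\n'.join(str(o).replace(' ','') for o in out))
E
python3 - <<'E'
from tgt import *
swing([30,27,24,21,18],53.8,91.0)
E
```

```text
[-0.3,-0.0,-0.1,0.1,-0.8,1.0,1],
[-3.0,0.0,0.0,0.0,2.0,4.2,1],
[-3.0,0.0,0.0,-0.0,2.0,4.2,1],
[-3.0,0.0,0.0,0.0,2.0,4.2,1],
[-3.0,-0.0,-0.0,-0.0,2.0,4.2,1]
```

step_arm(
  moves=[
    [-0.2,0,0,0,-0.8,0.6,1],
    [-3,0,0,0,2,4.2,1],
    [-3,0,0,0,2,4.2,1],
  ],
)

```text
time_s: 13.88
ee_pos: [483.1, -33.0, 89.7]
orientation: [[0.059, 0.913, -0.403], [0.998, -0.055, 0.023], [-0.001, -0.404, -0.915]]
wrist_force: [-1.8, -0.8, -1.2]
grip_width: 0.153
```

```bash
python3 - <<'E'
from tgt import *
cur(); swing([23,20.5,18],53.8,90.8)
E
```

```text
t 13.88 grip [-1.240e+01 -1.000e-01  1.371e+02] tilt 23.82 yaw -0.07 roll -0.03 corner [54.8 -0.2 91.1] F_E [-1.8 -0.9 -1.2] M [ 0.01 -0.09 -0.03] w 0.153
[-0.8,0.0,-0.1,0.1,-0.2,1.8,1],
[-2.5,0.0,0.0,0.0,1.7,3.5,1],
[-2.5,-0.0,-0.0,0.0,1.7,3.5,1]
```

step_arm(
  moves=[
    [-0.8,0,0,0,-0.3,1.8,1],
    [-2.5,0,0,0,1.6,3.5,1],
    [-2.5,0,0,0,1.6,3.5,1],
  ],
)

```text
time_s: 14.25
ee_pos: [483.7, -33.2, 80.5]
orientation: [[0.06, 0.951, -0.304], [0.998, -0.057, 0.017], [-0.001, -0.304, -0.953]]
wrist_force: [-1.0, 0.6, -1.5]
grip_width: 0.153
```

```bash
python3 - <<'E'
from tgt import *
cur(); swing([17,14.5,12],53.6,90.8)
E
```

```text
t 14.25 grip [-17.   -0.2 129.9] tilt 17.72 yaw -0.07 roll -0.04 corner [54.7 -0.3 91.3] F_E [-1.   0.6 -1.5] M [ 0.   -0.1  -0.08] w 0.153
[-0.7,0.0,-0.1,0.2,-0.4,1.8,1],
[-2.5,0.0,-0.0,0.0,1.7,3.5,1],
[-2.5,-0.0,-0.0,-0.0,1.7,3.5,1]
```

step_arm(
  moves=[
    [-0.7,0,-0.1,0.2,-0.5,1.8,1],
    [-2.5,0,0,0,1.6,3.5,1],
    [-2.5,0,0,0,1.6,3.5,1],
  ],
)

```text
time_s: 14.62
ee_pos: [485.0, -33.1, 71.2]
orientation: [[0.058, 0.977, -0.205], [0.998, -0.057, 0.012], [-0.0, -0.205, -0.979]]
wrist_force: [-1.6, -0.1, -1.3]
grip_width: 0.151
```

```bash
python3 - <<'E'
from tgt import *
cur(); swing([11,9,7],53.7,90.8)
save('side','s15');crop('s15',265,150,130,100,6,'s15c')
E
```

```text
t 14.62 grip [-2.08e+01 -1.00e-01  1.22e+02] tilt 11.84 yaw 0.04 roll -0.01 corner [54.4 -0.  90.9] F_E [-1.6 -0.2 -1.3] M [ 0.    0.08 -0.04] w 0.151
[-0.8,0.0,0.0,0.1,-0.1,1.4,1],
[-2.0,-0.0,-0.0,-0.0,1.3,2.8,1],
[-2.0,0.0,0.0,-0.0,1.3,2.8,1]
```

View pics/s15c.png

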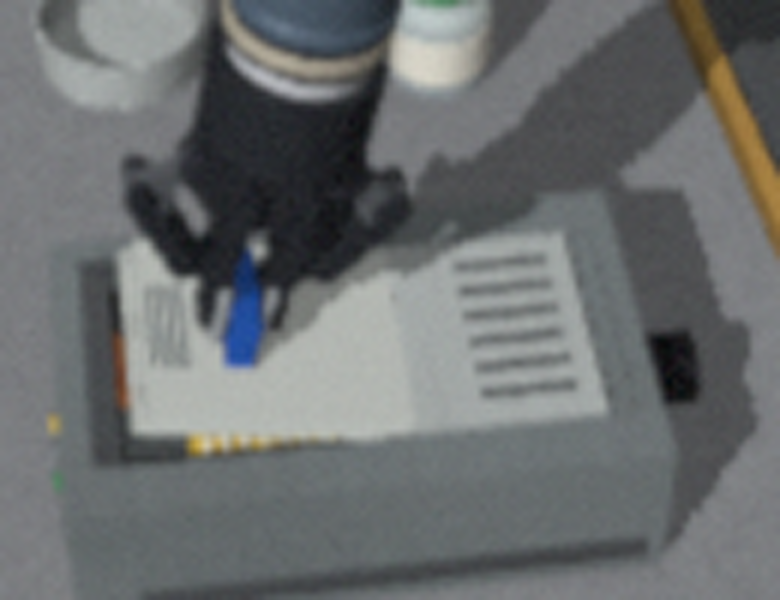

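Lip is under the ledge and the cover is swinging down cleanly.

step_arm(
  moves=[
    [-0.8,0,0,0,-0.2,1.4,1],
    [-2,0,0,0,1.2,2.8,1],
    [-2,0,0,0,1.2,2.8,1],
  ],
)

```text
time_s: 15.05
ee_pos: [486.9, -33.4, 63.8]
orientation: [[0.057, 0.991, -0.119], [0.998, -0.057, 0.006], [-0.0, -0.119, -0.993]]
wrist_force: [-0.9, 0.4, -1.8]
grip_width: 0.152
```

```bash
python3 - <<'E'
from tgt import *
cur(); swing([6,5,4],53.6,90.6)
E
```

```text
t 15.05 grip [-23.4  -0.3 115.3] tilt 6.85 yaw 0.06 roll -0.02 corner [54.3 -0.2 90.9] F_E [-1.   0.3 -1.8] M [ 0.07  0.1  -0.03] w 0.152
[-0.8,0.0,0.1,0.3,-0.1,1.6,1],
[-1.0,0.0,0.0,0.0,0.7,1.4,1],
[-1.0,-0.0,-0.0,-0.0,0.7,1.4,1]
```

step_arm(
  moves=[
    [-0.8,0,0,0.2,-0.1,1.6,1],
    [-1.2,0,0,0,0.7,1.6,1],
    [-1.2,0,0,0,0.7,1.6,1],
  ],
)

```text
time_s: 15.42
ee_pos: [488.8, -33.4, 59.1]
orientation: [[0.058, 0.996, -0.061], [0.998, -0.058, 0.003], [-0.0, -0.061, -0.998]]
wrist_force: [0.1, 0.4, 3.7]
grip_width: 0.153
```

```bash
python3 - <<'E'
from tgt import *
cur(); swing([3,2,1],53.8,90.6)
E
```

```text
t 15.43 grip [-2.450e+01 -1.000e-01  1.109e+02] tilt 3.48 yaw 0.05 roll -0.02 corner [54.4 -0.1 91.1] F_E [0.1 0.4 3.7] M [ 0.2   0.47 -0.11] w 0.153
[-0.5,0.0,0.0,0.2,-0.3,1.2,1],
[-1.0,-0.0,0.0,0.0,0.7,1.4,1],
[-1.0,0.0,0.0,-0.0,0.7,1.4,1]
```

The catch is engaging, with about 5 N upward. Pressing on in small rows.

step_arm(
  moves=[
    [-1.2,0,0,0.1,0.3,2,1],
    [-1.2,0,0,0,0.6,2,1],
  ],
)

```text
time_s: 15.68
ee_pos: [490.2, -33.5, 55.5]
orientation: [[0.058, 0.998, -0.015], [0.998, -0.058, 0.0], [-0.001, -0.015, -1.0]]
wrist_force: [-0.5, -0.6, 1.1]
grip_width: 0.155
```

step_arm(
  moves=[
    [-1.2,0,0,0,0.5,2.2,1],
    [-1.2,0,0,0,0.4,2.2,1],
  ],
)

```text
time_s: 15.92
ee_pos: [492.1, -33.7, 52.6]
orientation: [[0.058, 0.998, 0.032], [0.998, -0.058, -0.003], [-0.001, 0.032, -0.999]]
wrist_force: [-2.0, 2.7, 35.0]
grip_width: 0.15
```

```bash
python3 - <<'E'
from tgt import *
cur()
E
```

```text
t 15.93 grip [-26.   -0.2 104.6] tilt -1.83 yaw 0.03 roll -0.06 corner [54.4 -0.2 92.2] F_E [-2.2  2.6 35. ] M [ 0.44  1.81 -0.05] w 0.150
```

Force rose to 35 N as it bottomed, so I'm relieving it now.

step_arm(
  moves=[
    [1.6,0,0,0,0,-0.3,1],
  ],
)

```text
time_s: 16.05
ee_pos: [490.6, -33.6, 53.2]
orientation: [[0.058, 0.998, 0.003], [0.998, -0.058, -0.001], [-0.001, 0.003, -1.0]]
wrist_force: [-3.3, -0.9, -11.7]
grip_width: 0.148
```

```bash
python3 - <<'E'
from tgt import *
cur()
save('side','s16');crop('s16',265,150,130,100,6,'s16c')
save('wrist','w16')
E
```

```text
t 16.05 grip [-2.600e+01 -1.000e-01  1.052e+02] tilt -0.17 yaw 0.04 roll -0.07 corner [54.  -0.1 90.4] F_E [ -3.2  -1.1 -11.7] M [-0.29 -0.14 -0.1 ] w 0.148
```

View pics/s16c.png

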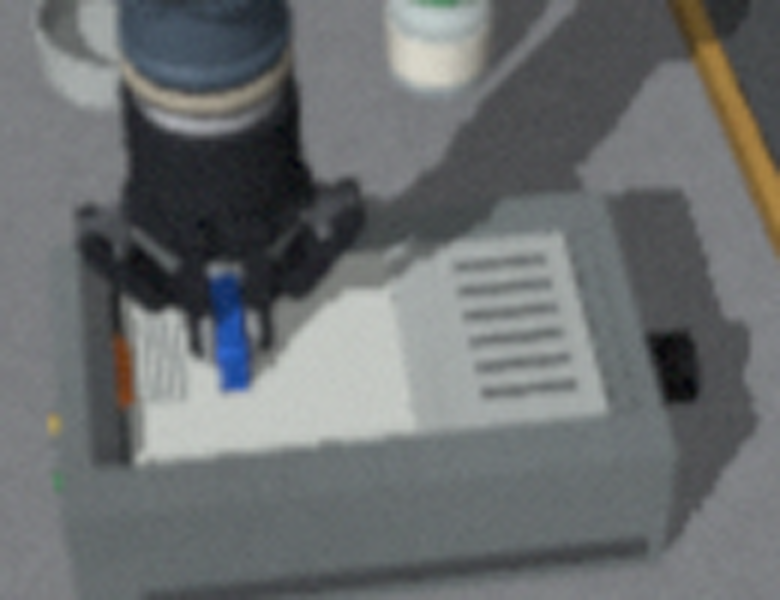

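View pics/w16.png

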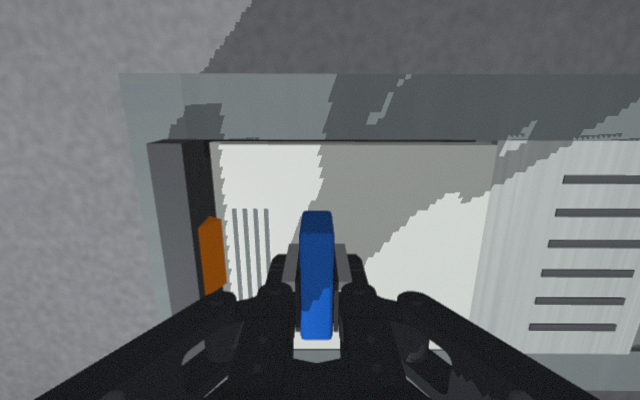

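The plate is flush, the orange catch is out over the tongue at (212,260), and a 10 N upward tug is holding, so it has snapped. I'll relax the load and let go.

step_arm(
  moves=[
    [0,0,0,0,0,0,1],
    [0,0,0,0,0,0.3,1],
  ],
)

```text
time_s: 16.4
ee_pos: [490.8, -33.6, 52.5]
orientation: [[0.058, 0.998, 0.004], [0.998, -0.058, -0.001], [-0.001, 0.004, -1.0]]
wrist_force: [-2.9, -0.2, 7.5]
grip_width: 0.155
```

step_arm(
  moves=[
    [0,0,0,0,0,0,0.5],
    [0,0,0,0,0,0,0.5],
    [0,0,0,0,0,0,0.5],
  ],
)

```text
time_s: 16.77
ee_pos: [492.8, -34.1, 52.4]
orientation: [[0.058, 0.998, 0.008], [0.998, -0.058, -0.002], [-0.002, 0.008, -1.0]]
wrist_force: [0.5, -0.5, 0.7]
grip_width: 0.5
```

```bash
python3 - <<'E'
from tgt import *
cur()
E
```

```text
t 16.77 grip [-24.1  -0.5 104.4] tilt -0.46 yaw 0.05 roll -0.09 corner [56.1 -0.4 90. ] F_E [ 0.6 -0.5  0.7] M [-0.    0.13  0.01] w 0.500
```

step_arm(
  moves=[
    [0,0,0,0,0,-10,0.5],
    [0,0,0,0,0,-30,0.5],
    [0,0,0,0,0,-40,0.5],
    [0,0,0,-30,0,-40,0.5],
    [0,0,0,-40,0,-20,0.5],
    [0,0,0,0,0,0,0.5],
    [0,0,0,0,0,0,0.5],
  ],
)

```text
time_s: 17.65
ee_pos: [488.1, -104.8, 199.7]
orientation: [[0.056, 0.998, 0.011], [0.998, -0.056, -0.004], [-0.003, 0.011, -1.0]]
wrist_force: [0.5, -0.1, 0.2]
grip_width: 0.502
```

```bash
python3 - <<'E'
from tgt import *
cur()
save('side','s17');crop('s17',265,150,130,100,6,'s17c')
save('wrist','w17'); save('top','t17')
E
```

```text
t 17.65 grip [-24.7 -71.3 251.7] tilt -0.64 yaw 0.14 roll -0.17 corner [ 55.5 -71.2 237.6] F_E [ 0.5 -0.1  0.2] M [0.01 0.01 0.1 ] w 0.502
```

View pics/s17c.png

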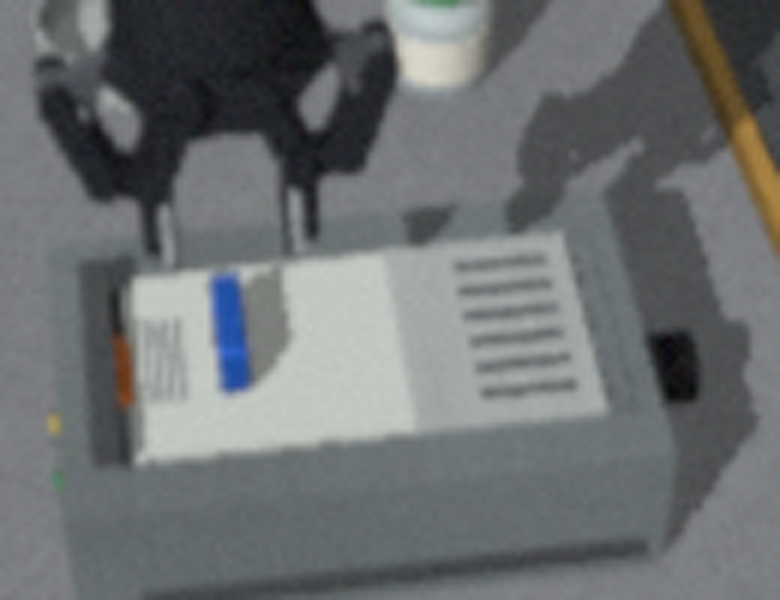

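View pics/w17.png

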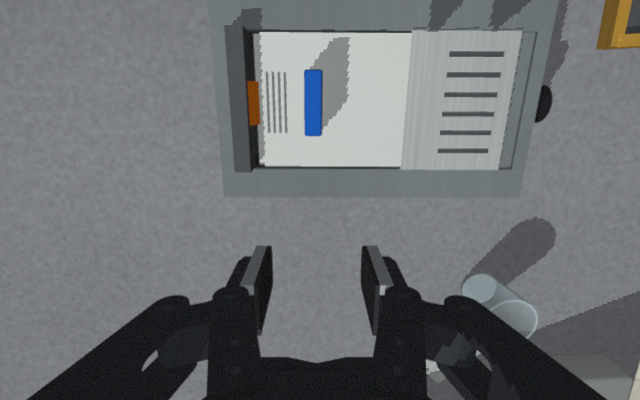

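View pics/t17.png

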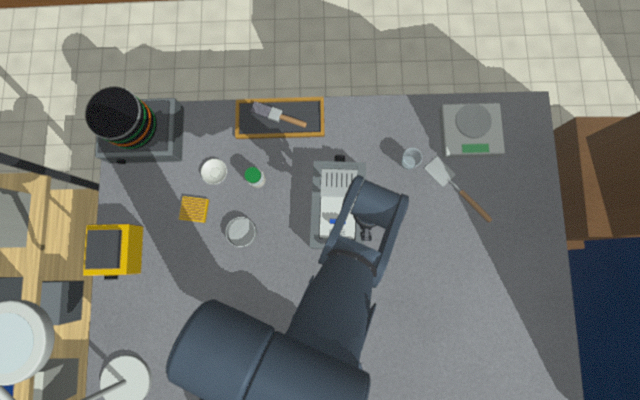

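```bash
python3 - <<'E'
from pnp import *
from e import toE
c=load('w17');s=r.state()
crop('w17',215,10,220,200,3.6,'w17c')
for n,z,pts in [('catch tip 84',84,[(259,82),(260,125)]),('bar top ctr',120,[(313.5,103)]),('ledge',90,[(412.5,31),(402,169)]),('plate -y edge top',90,[(330,166)]),('plate near step',90,[(259,31),(261,166)])]:
    print(n,[toE(onz(c,*p,z)).tolist() for p in pts])
pnp(c,s,[(-7,25,42),(7,25,42),(-7,-25,42),(7,-25,42)],[(304.5,70),(322,70),(305,135.5),(321.5,135.5)])
E
```

```text
catch tip 84 [[-72.8, 17.5, 84.0], [-73.7, -18.8, 84.0]]
bar top ctr [[-25.8, 0.6, 120.0]]
ledge [[54.7, 56.7, 90.0], [55.7, -57.4, 90.0]]
plate -y edge top [[-10.6, -54.8, 90.0]]
plate near step [[-70.0, 56.0, 90.0], [-73.6, -54.9, 90.0]]
res [[-0.1, 0.2], [0.1, -0.1], [-0.1, -0.2], [0.1, 0.2]]
grip in tool [ 71.76   0.95 101.29] rot [-11.68  -0.51   0.11] world [494.  -33.1  97.5]
```

View pics/w17c.png

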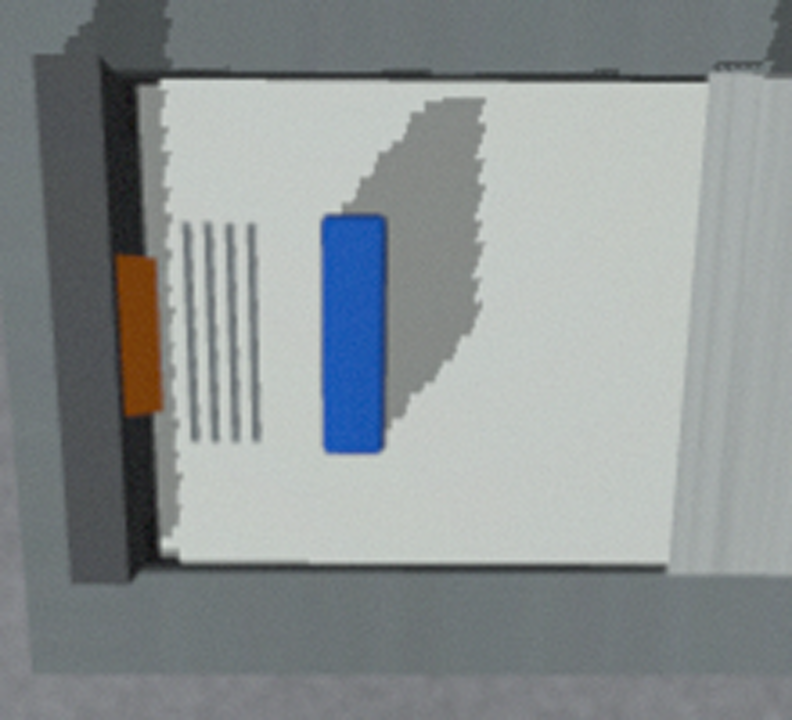

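```bash
python3 - <<'E'
from h import *
print(r.job_done(), r.state()['time_s'])
E
```

```text
the job is handed in; nothing more can be done
the job is handed in; nothing more can be done
```

The white cover is in the extractor's pocket, snapped under the orange catch and lying flush. I let go of it and handed the job in at about 17.8 s.

**What I did**
- **Pick-up:** I gripped the cover by its blue bar and tilted it 30° lip-down.
- **Lip under ledge:** I slid the lip in until it met the ledge. It stopped at about 2 N, with the frame about 6 mm nearer than nominal, and the wrist picture gave the same figure.
- **Swing and press:** I swung it down at about 2 N, then pressed through the bar grip, not on the pad, until it snapped.

**Last checks**
- **Catch:** it is back at its rest position, out over the tongue. A tug up of about 10 N before letting go did not lift the cover.
- **Fit:** in the pictures the plate lies level with the ledge and the gripper is clear of everything. The bystanders look unmoved in the top view.

**What did not go to plan**
- **Fingertips:** they sat about 42 mm short of the reported TCP, so my first close shut above the bar without touching it. I regrasped using the pictures.
- **Yaw slip:** I typed one small yaw correction with the wrong sign in free air and corrected it before the lip went in.
- **Press force:** the wrist reading peaked at 35 N as the cover bottomed out, about 37 N on the cover allowing for its weight. That is under the 45 N limit but above what the catch needed. I only read force between moves, so a brief higher peak is possible.
- **Angle check:** a last angle fit on the four bar corners alone read about 12° off. I put that down to having too few points, because the pictures and the flat tool pose at release show the cover level.

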